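# Roll a rock core onto the line of a pulse-velocity stand and close the ram on it

### The job

Get the rock core ready for a pulse-velocity reading without picking it up: push it sideways with the fingertips so that it rolls over the black mat and lies still along the white line that runs between the two orange transducer faces. Then push the black knob of the ram gently inwards until the core is closed up between the two faces, touching both, and leave it like that. Never lift the core or drag it sideways without rolling, and leave everything else where it is.

Things in the scene. Friction and masses are not known exactly. Their poses are not given: they have to be found in the camera images.
- stand: Core stand, fixed during a run: aluminium plate 300 (x) by 360 (y, -200 to +160) by 12 mm on the table, black rubber mat 284 by 190 (y -105 to +85) on it, mat top at z = 15. Origin on the table straight under the white line; z up, y along the line towards the fixed transducer, x across the mat. Steel strips along the mat edges at x = -145 and +145 rise to z = 22. Ram bearing block: 60 wide, y -182 to -142, top 63.
- line_mid (a point): Point on the middle of the white line, on the mat 15 mm above the table, straight above the origin of the stand. The line is 3 mm wide and runs along the stand's y over the whole mat; the core is on it when its axis lies straight above the line.
- core: The rock core to test: speckled grey cylinder, diameter 48, length 110 mm, 0.36 to 0.68 kg, lying on the mat 80 to 105 mm from the white line on its near or far side, within 0.05 rad of parallel. Origin at its centre on the axis, 39 mm above the table; y is its axis. Pushed from behind at mid-height it rolls ahead of the finger; by a fingertip on its top it goes half as far as the fingertip. Let go at 30 mm/s it stops in about 1 mm.
- core_line (a point): Middle of the blue reference line, painted 4 mm wide along the core's surface, 24 mm from its axis. It is uppermost at the start and goes round as the core rolls; it may end anywhere.
- fixed_face (a point): Centre of the fixed transducer's orange face (40 mm across), 39 mm above the table, at stand y = +85; it looks to the ram (stand's -y). The transducer's bracket behind it reaches from y = 113 to 151, x -38 to +38, top 62 mm, with a brass stud to 78.
- ram_face (a point): Centre of the orange face of the ram's transducer (40 mm across, 30 mm long), 39 mm above the table; it looks towards the fixed face.
- ram_knob (a point): Centre of the outer end of the ram's black push knob (diameter 40 mm, 15 mm thick, axis 39 mm above the table, on a 16 mm shaft), outside the bearing block and the plate, 190 mm behind the ram's face. Pushed towards the fixed transducer (stand's +y) it takes the ram along.
- ram (a joint): How far the ram is pushed in, m: 0 fully back (faces 190 mm apart), starts at 0 to 0.020, about 0.080 when the 110 mm core is closed between both faces, stop at 0.095. It slides with about 2.5 N of friction and stays where it is left; pushing the core along the mat adds 2 to 5 N.
- tin: Small round tin of couplant standing on the mat on the other side of the line from the core, diameter 40, height 36 mm, green lid. Origin under its base. To be left alone.
- cal_rod: Brass calibration rod standing on the table to the left, diameter 40, height 100 mm. Origin under its base. To be left alone.
- tray: Round steel tray to the left, fixed, diameter 280, rim 50 mm high; three short cores stand in it. Origin under its base.
- core_a: Short core standing in the tray, diameter 48, height 55 mm, origin under its base. To be left alone.
- core_b: Short core standing in the tray, diameter 48, height 45 mm, origin under its base. To be left alone.
- core_c: Short dark core standing in the tray, diameter 54, height 50 mm, origin under its base. To be left alone.
- caliper: Steel and black caliper lying flat on the table to the right, about 235 mm long along its y, 65 mm wide, 14 mm high; origin under its beam, 95 mm from the jaw end. To be left alone.
- stopwatch: Black stopwatch lying on the table, 50 by 62 by 16 mm, origin under its centre. To be left alone.
- brush: Flat brush lying on the table to the right, 26 by 135 by 13 mm, origin underneath near the middle. To be left alone.
- pulse_unit: Grey pulse instrument with a screen on its top, fixed, on the right of the table, 200 by 250 by 95 mm. Origin under its centre.

How it is judged:
By the outcome, as a careful person would: the job done as asked, in the order asked, and still so for the second after the job is handed in, with the robot touching nothing.
It also fails if it takes over 58 s, if anything falls off the work surface, if the arm or the gripper's body presses on something with over 40 N, if the wrist force passes 120 N, or if a joint passes its speed limit or range.

### The arm

A 6-joint arm with a two-finger parallel gripper is mounted at the origin on the work surface. World frame = base frame: x ahead of the robot, y to its left, z up, the work surface at z = 0. Lengths are in m, angles in rad, forces in N, time in s.
With the tool pointing down it reaches from about 0.25 to 0.775 m from the base axis. Payload 4 kg.
Tool frame: the origin (TCP) lies on the centre line of the jaws, within the pads' length; the fingertips stand ctrl.nose_length ahead of it and the grasp point (between the pads) lies 3 mm ahead of it (ctrl.nose_length is the distance from the TCP to the fingertips, in m); z points along the fingers, y is the direction in which the jaws open and shut (so a half turn about z gives the same grasp; the last joint's range is limited). The gripper opens to 94 mm and grips with 3 to 60 N. Pads are 16 mm wide; open, the fingers measure 119 mm over their backs; the gripper's body (75 mm by 177 mm) begins 78 mm behind the grasp point.
Start: joints at [-1.219, 0.087, 1.371, -0, 1.684, -0.103], TCP at [0.242, -0.494, 0.193] pointing down, gripper open.
Joint ranges: [-3.1, 3.1], [-0.76, 2.03], [0.27, 2.55], [-1.08, 4.22], [0.17, 2.65], [-2.57, 2.57]. Speed limits (rad/s): [2.79, 2.79, 3.14, 3.14, 3.14, 3.14].

### API

Orientations are given as a rotation vector (axis times angle).
In Python, from plant import ctrl, imaging gives the robot as it stands.
- The arm moves only by the tool jog_arm, never from a script. Its arguments are lists of equal length, an entry for each row: "xyz": the shift along the tool's x, y, z in m, a list of three; "turn": the turn, a rotation vector about the tool's x, y, z in degrees, a list of three; "jaw": the opening, from 0 (shut) to 1 (fully open). In form: {"xyz": [[x, y, z], ...], "turn": [[ax, ay, az], ...], "jaw": [jaw, ...]}. A call has exactly 8 rows; each row is the pose to reach, as a shift and turn from the pose measured when the call began, along the tool's axes at that moment; what a row does not reach only later rows make up. A row lasts 1/12 s, in which the tool goes at most 41.7 mm and 7.16 degrees, less where a joint would pass 70% of its speed; a pose out of reach is approached as far as the arm can. A call with a gripper value outside its range is refused whole. The fingers move at their own pace and stop on an object; the grip force is fixed at half the most. Time passes only in rows, so rows that repeat a pose let the fingers close, or fill a call up. It gives the time, the measured TCP pose, the force and the opening at its end, in the units of the state.
- ctrl.state(): the state, without advancing time (a new reading comes with each control period).
- imaging.camera(name): name is "scene" or "top" or "wrist"; returns a dict with "image" (420x560x3 uint8, red, green, blue), "fx", "fy", "cx", "cy" (pixels), "cam_to_world" (4x4, takes a point from camera to world coordinates). Camera axes: x right, y up, looking along -z (the intrinsics and any distortion apply to the point x, -y, -z); pixel columns grow to the right and rows downward; lengths in m; the calibration is good to about 2 mm. A picture is of the moment at which its call begins. There is no depth.
- ctrl.hand_in(): hands the job in, once; it reports no verdict.
The state is a dict: "clock": time; "q": joint angles; "joint_velocities": joint speeds; "joint_efforts": joint torques, N m; "position": TCP position; "tcp_rot": TCP orientation; "ft_force": force on the tool from outside, world axes, zero at the start; "wrist_torque": the same for the moment, N m; "width": opening from 0.0 (shut) to 1.0 (fully open).
Only numpy, scipy, OpenCV 4.12 (cv2) and the standard library are available. Lean on these libraries where they do the work, as an engineer would, in place of code of your own. Each camera call takes 0.05 s, during which the arm holds its last target.

## Working session

There is one attempt and no reset: what is moved stays moved. The work goes in short steps, Python scripts to look and compute and a tool call to move; the robot and the scene stay as the last step left them, time stands still between calls to the robot, and variables do not carry over. Pictures are saved under pics/ and viewed, and the job is handed in when it is done.

Besides the shell and the picture viewer there is one more tool, called after "Request:" by a JSON object that holds its "op" and its "data", one argument or row to a line. jog_arm: Moves the arm, as the interface text tells. Its arguments: {"type":"object","properties":{"xyz":{"type":"array","items":{"type":"array","items":{"type":"number"}}},"turn":{"type":"array","items":{"type":"array","items":{"type":"number"}}},"jaw":{"type":"array","items":{"type":"number"}}},"required":["xyz","turn","jaw"]}

```bash
ls; mkdir -p pics; cat > h.py <<'E'
import numpy as np, cv2
from plant import ctrl, imaging
from scipy.spatial.transform import Rotation as R
def shot(name,fn):
    c=imaging.camera(name); cv2.imwrite('pics/'+fn,c['image'][:,:,::-1]); 
    np.savez('pics/'+fn+'.npz',**c); return c
def ray(c,u,v):
    d=np.array([(u-c['cx'])/c['fx'],-(v-c['cy'])/c['fy'],-1.0]); T=np.array(c['cam_to_world'])
    return T[:3,3],T[:3,:3]@d
def onz(c,u,v,z):
    o,d=ray(c,u,v); return o+d*(z-o[2])/d[2]
def proj(c,p):
    T=np.array(c['cam_to_world']); q=T[:3,:3].T@(np.array(p)-T[:3,3])
    return c['cx']+c['fx']*q[0]/-q[2], c['cy']-c['fy']*q[1]/-q[2]
E
python3 - <<'E'
from h import *
for n in ['scene','top','wrist']:
    c=shot(n,n+'0.png'); print(n,[k for k in c],c['fx'],c['cx'],np.round(c['cam_to_world'],3).tolist())
print(ctrl.state(), ctrl.nose_length)
E
```

```text
pics
scene ['image', 'fx', 'fy', 'cx', 'cy', 'cam_to_world'] 477.4903928077244 283.45698317647896 [[-0.422, -0.759, 0.496, 1.143], [0.907, -0.346, 0.241, 0.296], [-0.011, 0.551, 0.835, 1.187], [0.0, 0.0, 0.0, 1.0]]
top ['image', 'fx', 'fy', 'cx', 'cy', 'cam_to_world'] 433.613108382616 277.2254756001182 [[0.001, 0.996, -0.092, 0.382], [-1.0, 0.001, -0.004, -0.019], [-0.004, 0.092, 0.996, 1.27], [0.0, 0.0, 0.0, 1.0]]
wrist ['image', 'fx', 'fy', 'cx', 'cy', 'cam_to_world'] 357.11527951322194 279.6739259579414 [[0.439, 0.866, 0.24, 0.312], [-0.899, 0.423, 0.116, -0.459], [-0.001, -0.267, 0.964, 0.384], [0.0, 0.0, 0.0, 1.0]]
{'clock': 0.15, 'q': array([-1.21910532e+00,  8.78079363e-02,  1.37184580e+00,  3.76738904e-05,
        1.68356951e+00, -1.03100510e-01]), 'joint_velocities': array([-0.00119964, -0.00200233, -0.00522877, -0.00064937, -0.00016215,
       -0.00055218]), 'joint_efforts': array([ 1.07652013e-03, -3.40642655e+01, -3.02793610e+01,  7.17747048e-02,
        3.04986059e-02, -1.02759213e-04]), 'position': array([ 0.24146776, -0.4937048 ,  0.19199174]), 'tcp_rot': array([-3.05913562e+00, -7.07884688e-01,  2.59055006e-04]), 'ft_force': array([0.94444208, 0.18885948, 0.07541314]), 'wrist_torque': array([ 0.00242475,  0.00449764, -0.01050742]), 'width': 1.0007325102907474} 0.022
```

View pics/top0.png

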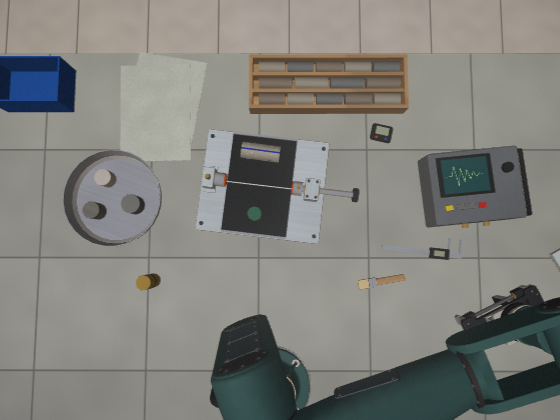

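View pics/scene0.png

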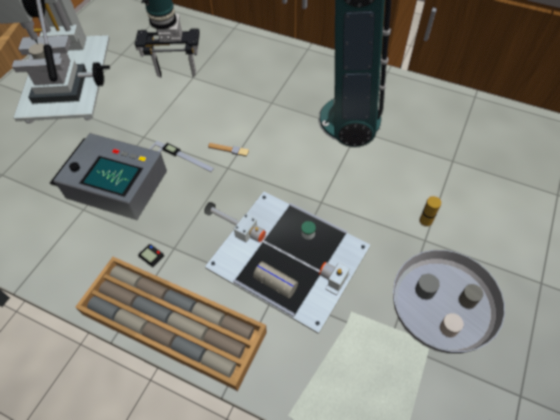

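View pics/wrist0.png

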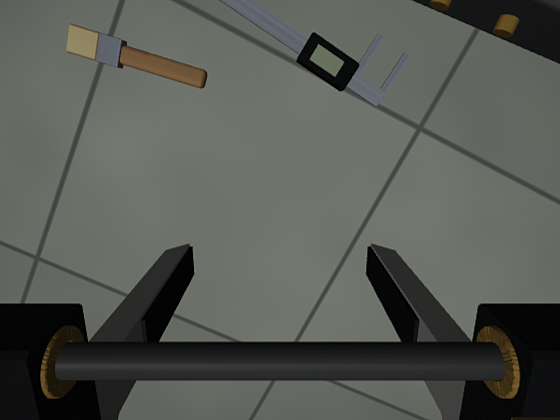

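The top view shows the core at about (260,152), on the far side of the white line that runs (226,182) to (292,188). The tin is at (254,213), the knob at (355,195) and the fixed transducer at (215,179). I'll take coarse positions from this first.

```bash
cat > load.py <<'E'
from h import *
def ld(fn): return dict(np.load('pics/'+fn+'.npz'))
E
python3 - <<'E'
from load import *
c=ld('top0.png'); im=c['image'].astype(int)
s=cv2.resize(c['image'][120:250,190:370],None,fx=4,fy=4,interpolation=cv2.INTER_CUBIC); cv2.imwrite('pics/topz.png',s[:,:,::-1])
for n,u,v,z in [('lineL',226,182,.015),('lineR',292,188,.015),('core',260,152,.05),('knob',356,195,.039),('tin',254,213,.036),('c1',209,131,.012),('c2',327,152,.012),('c3',317,242,.012),('c4',197,228,.012)]:
    print(n,np.round(onz(c,u,v,z),3))
E
```

```text
lineL [0.578 0.136 0.015]
lineR [ 0.56  -0.057  0.015]
core [0.659 0.035 0.05 ]
knob [ 0.537 -0.239  0.039]
tin [0.485 0.052 0.036]
c1 [0.731 0.189 0.012]
c2 [ 0.668 -0.16   0.012]
c3 [ 0.403 -0.129  0.012]
c4 [0.443 0.219 0.012]
```

View pics/topz.png

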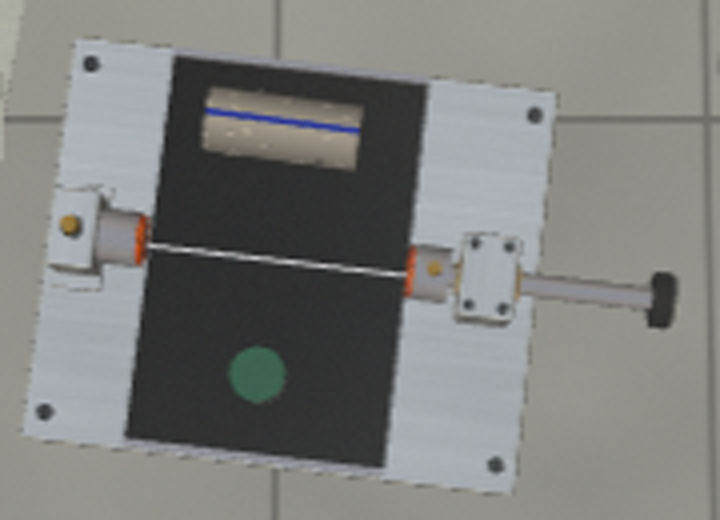

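Request:
{"op": "jog_arm", "data": {
  "xyz": [
    [0.025,-0.012,-0.008],
    [0.05,-0.023,-0.016],
    [0.075,-0.035,-0.024],
    [0.1,-0.046,-0.032],
    [0.125,-0.058,-0.04],
    [0.15,-0.07,-0.048],
    [0.175,-0.081,-0.055],
    [0.2,-0.093,-0.06]
  ],
  "turn": [
    [0,0,-7],
    [0,0,-14],
    [0,0,-21],
    [0,0,-28],
    [0,0,-35],
    [0,0,-42],
    [0,0,-49],
    [0,0,-56]
  ],
  "jaw": [1,1,1,1,1,1,1,1]
}}

```text
clock: 0.82
position: [0.381, -0.3213, 0.2526]
tcp_rot: [-2.363, -2.068, -0.001]
ft_force: [0.6, 0.5, 0.2]
width: 1.003
```

```bash
cat >> h.py <<'E'
def st():
    s=ctrl.state(); Rm=R.from_rotvec(s['tcp_rot']); 
    print('t',round(s['clock'],2),'p',np.round(s['position'],4),'x-yaw',np.round(np.degrees(np.arctan2(*Rm.as_matrix()[[1,0],0])),2),'zax',np.round(Rm.as_matrix()[:,2],3),'F',np.round(s['ft_force'],1),'w',round(s['width'],3),'q',np.round(s['q'],2))
    return s,Rm
def plan(p,yaw):
    """shift and turn in tool frame to world TCP p, tool down, tool x at yaw deg"""
    s,Rm=st(); a=np.radians(yaw)
    M=np.column_stack([[np.cos(a),np.sin(a),0],[np.sin(a),-np.cos(a),0],[0,0,-1]])
    sh=Rm.inv().apply(np.array(p)-s['position']); tr=(Rm.inv()*R.from_matrix(M)).as_rotvec(degrees=True)
    print('shift',np.round(sh,4),'turn',np.round(tr,2)); return sh,tr
E
python3 -c "
from h import *
plan([.66,.02,.26],173.5)"
```

```text
t 0.82 p [ 0.381  -0.3213  0.2526] x-yaw 82.39 zax [-0.     0.001 -1.   ] F [0.6 0.5 0.2] w 1.003 q [-0.81 -0.03  1.37  0.    1.8  -0.68]
shift [ 0.3753  0.2313 -0.007 ] turn [ 4.000e-02 -7.000e-02 -9.111e+01]
```

Request:
{"op": "jog_arm", "data": {
  "xyz": [
    [0.025,0.015,0],
    [0.05,0.03,-0.001],
    [0.075,0.046,-0.001],
    [0.1,0.062,-0.002],
    [0.125,0.077,-0.003],
    [0.15,0.092,-0.003],
    [0.175,0.108,-0.004],
    [0.2,0.123,-0.004]
  ],
  "turn": [
    [0,0,-7],
    [0,0,-14],
    [0,0,-21],
    [0,0,-28],
    [0,0,-35],
    [0,0,-42],
    [0,0,-49],
    [0,0,-56]
  ],
  "jaw": [1,1,1,1,1,1,1,1]
}}

```text
clock: 1.48
position: [0.5301, -0.138, 0.2566]
tcp_rot: [-1.106, -2.939, -0.002]
ft_force: [0.2, -0.7, 0.4]
width: 1.0
```

```bash
python3 -c "
from h import *
plan([.66,.02,.26],173.5)"
```

```text
t 1.48 p [ 0.5301 -0.138   0.2566] x-yaw 138.75 zax [-0.001  0.001 -1.   ] F [ 0.2 -0.7  0.4] w 1.0 q [-0.36  0.08  1.25  0.    1.81 -1.21]
shift [ 0.0066  0.2045 -0.0033] turn [  0.06  -0.06 -34.75]
```

Request:
{"op": "jog_arm", "data": {
  "xyz": [
    [0.001,0.03,0],
    [0.002,0.06,0],
    [0.003,0.09,-0.001],
    [0.004,0.12,-0.002],
    [0.005,0.15,-0.003],
    [0.006,0.18,-0.003],
    [0.0065,0.2045,-0.003],
    [0.0065,0.2045,-0.003]
  ],
  "turn": [
    [0,0,-6],
    [0,0,-12],
    [0,0,-18],
    [0,0,-24],
    [0,0,-30],
    [0,0,-34.75],
    [0,0,-34.75],
    [0,0,-34.75]
  ],
  "jaw": [1,1,1,1,1,1,1,1]
}}

```text
clock: 2.15
position: [0.6617, 0.024, 0.2573]
tcp_rot: [-0.17, -3.134, -0.005]
ft_force: [-0.2, -0.5, -1.3]
width: 1.0
```

```bash
python3 -c "
from h import *
st(); shot('wrist','w1.png')"
```

```text
t 2.15 p [0.6617 0.024  0.2573] x-yaw 173.78 zax [-0.003  0.003 -1.   ] F [-0.2 -0.5 -1.3] w 1.0 q [-0.05  0.35  0.93  0.    1.86 -1.51]
```

View pics/w1.png

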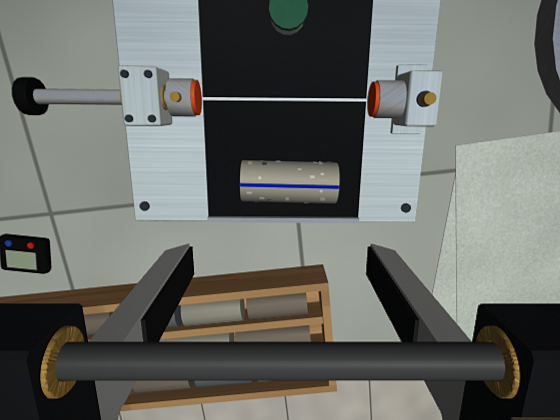

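The wrist view is clear. The white line is at v≈99 for u 203–367. The core covers u 240–339, v 161–202, with its blue line at v≈186. The orange faces are at u≈197 and u≈373, and the knob end is at (15,97).

```bash
cat > meas.py <<'E'
from load import *
def cc(mask,minA=10):
    n,l,s,ce=cv2.connectedComponentsWithStats(mask.astype(np.uint8)); return sorted([(s[i],ce[i],l==i) for i in range(1,n) if s[i][4]>=minA],key=lambda t:-t[0][4])
def meas(fn):
    c=ld(fn); hsv=cv2.cvtColor(c['image'],cv2.COLOR_RGB2HSV); H,S,V=[hsv[...,i].astype(int) for i in range(3)]
    blue=(H>105)&(H<130)&(S>120)&(V>60)
    org=((H<12)|(H>172))&(S>170)&(V>120)
    out={}
    for nm,m in (('blue',blue),('org',org)):
        for s,ce,l in cc(m,30)[:4]: print(nm,s.tolist(),np.round(ce,1))
    return c,H,S,V,blue,org
E
python3 - <<'E'
from meas import *
c,H,S,V,blue,org=meas('w1.png')
# white line: per column centroid between mats
us=np.arange(210,362); vs=[]
for u in us:
    col=V[85:115,u].astype(float); w=np.clip(col-70,0,None); vs.append(85+(w*np.arange(30)).sum()/w.sum())
p=np.polyfit(us,vs,1); print('line',p,np.std(np.array(vs)-np.polyval(p,us)))
P=[onz(c,u,np.polyval(p,u),.015) for u in (205,365)]; print(P); d=P[1]-P[0]; print('ang',np.degrees(np.arctan2(d[0],d[1])))
for u in (230,290,350): print(u,V[140:225,u].tolist())
for v in (170,186,196): print(v,V[v,195:375].tolist())
E
```

```text
blue [240, 183, 100, 6, 322] [289.  185.6]
blue [5, 240, 7, 7, 40] [  7.9 242.8]
org [191, 80, 5, 31, 122] [192.9  95.2]
org [374, 82, 6, 31, 116] [376.7  96.6]
line [8.25972638e-03 9.64953702e+01] 0.05436398588655103
[array([ 0.56181302, -0.05109049,  0.015     ]), array([0.58351424, 0.133639  , 0.015     ])]
ang 6.7001501078576
230 [21, 22, 22, 21, 22, 22, 21, 20, 21, 22, 21, 20, 21, 21, 21, 21, 20, 22, 22, 20, 20, 19, 20, 19, 21, 20, 21, 22, 19, 21, 20, 21, 22, 20, 20, 20, 21, 21, 22, 21, 21, 21, 21, 22, 21, 20, 22, 19, 22, 22, 22, 20, 21, 22, 21, 21, 21, 20, 23, 22, 21, 23, 21, 21, 23, 20, 21, 21, 20, 21, 22, 21, 22, 20, 20, 18, 60, 105, 153, 163, 160, 159, 154, 158, 158]
290 [22, 22, 21, 22, 21, 21, 22, 22, 22, 21, 22, 22, 23, 22, 21, 21, 22, 22, 20, 20, 17, 61, 87, 96, 103, 111, 117, 122, 125, 129, 133, 137, 141, 143, 147, 150, 153, 155, 159, 164, 163, 161, 165, 157, 145, 155, 157, 150, 136, 151, 141, 137, 133, 128, 124, 118, 111, 105, 98, 90, 80, 68, 37, 17, 20, 22, 21, 22, 22, 23, 21, 21, 22, 21, 21, 17, 44, 71, 147, 164, 159, 158, 156, 164, 165]
350 [21, 23, 21, 21, 21, 21, 
[... 2164 characters left out ...]
0, 22, 21, 21, 21, 22, 21, 22, 21, 20, 20, 20, 20, 13, 67, 100, 100, 98, 98, 98, 99, 99, 99, 101, 101, 101, 101, 101, 101, 102, 102, 102, 102, 106, 106, 103, 102, 104, 103, 104, 105, 106, 105, 107, 107, 106, 107, 107, 107, 107, 108, 109, 108, 108, 108, 110, 110, 110, 110, 107, 107, 107, 108, 110, 111, 112, 113, 113, 113, 113, 113, 114, 113, 114, 114, 114, 114, 115, 116, 116, 117, 116, 116, 117, 116, 117, 116, 118, 117, 118, 118, 119, 119, 118, 117, 117, 117, 119, 119, 119, 120, 121, 122, 123, 122, 122, 123, 122, 124, 123, 127, 127, 48, 18, 21, 20, 20, 21, 20, 21, 21, 19, 18, 22, 20, 19, 21, 20, 20, 21, 18, 17, 4, 100, 192, 192, 187, 187, 188, 188, 187, 188, 187, 188, 187, 188, 188, 188, 187]
```

```bash
python3 - <<'E'
from load import *
c=ld('w1.png'); cv2.imwrite('pics/w1z.png',cv2.resize(c['image'][60:230,190:390],None,fx=4,fy=3.5,interpolation=cv2.INTER_CUBIC)[:,:,::-1])
E
```

```text
(no output)
```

View pics/w1z.png

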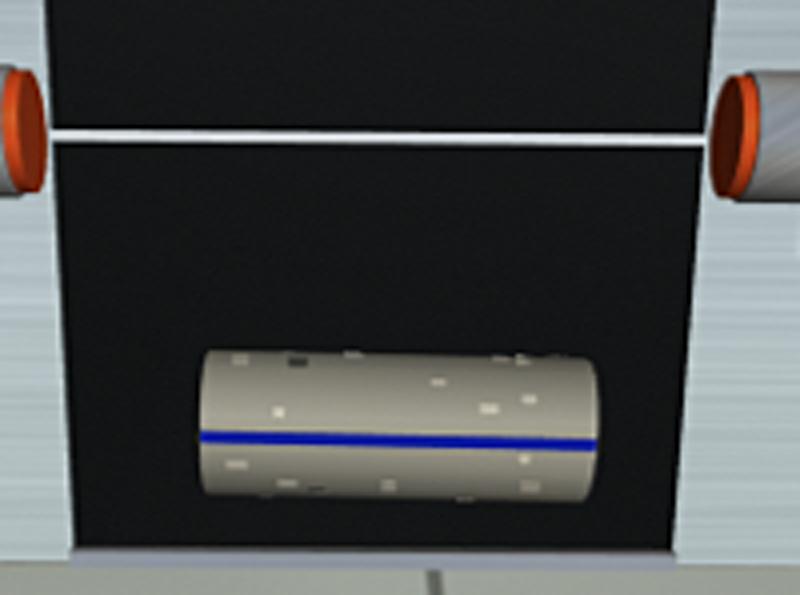

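```bash
cat > stand.py <<'E'
from meas import *
a=np.radians(6.70); ey=np.array([np.sin(a),np.cos(a),0]); ex=np.array([np.cos(a),-np.sin(a),0]); O=np.array([0.5738,0.0512,0])
def S(p): p=np.asarray(p)-O; return np.array([p@ex,p@ey,p[2]])
def W(x,y,z): return O+x*ex+y*ey+np.array([0,0,z])
def tang(c,u,v0,v1,r=.024):
    """axis (x,z) in stand x-z section from two silhouette rays (upper/lower image rows)"""
    o,d0=ray(c,u,v0); _,d1=ray(c,u,v1)
    f=lambda d:np.array([d@ex,d[2]])/np.hypot(d@ex,d[2])
    a0,a1=f(d0),f(d1); h=np.arccos(a0@a1)/2; b=a0+a1; b/=np.linalg.norm(b)
    so=S(o); t=r/np.sin(h); p=np.array([so[0],so[2]])+b*t; return p,t
E
python3 - <<'E'
from stand import *
c=ld('w1.png')
for u,v in ((240.5,185),(338.5,186.3)): 
    pass
m=cv2.cvtColor(c['image'],cv2.COLOR_RGB2HSV); H,Sx=m[...,0].astype(int),m[...,1].astype(int)
bl=(H>105)&(H<130)&(Sx>120); bl[:150]=0; bl[215:]=0
ys,xs=np.nonzero(bl); p=np.polyfit(xs,ys,1); print(p,xs.min(),xs.max())
for u in (240,339.5): print('blue',np.round(S(onz(c,u,np.polyval(p,u),.063))*1000,1))
V=m[...,2].astype(float)
for u in (250,270,290,310,330):
    col=V[:,u]
    def cross(rng):
        for v in rng:
            n=v+(rng.step)
            if col[n]>45: return v+rng.step*(45-col[v])/(col[n]-col[v])
    v0=cross(range(150,185,1)); v1=cross(range(210,190,-1)); print(u,round(v0,2),round(v1,2),np.round(tang(c,u,v0,v1)[0]*1000,1))
for n,u,v in (('ram',192.9,95.2),('fix',376.7,96.6),('ramrim',199,97),('fixrim',371,98)): print(n,np.round(S(onz(c,u,v,.039))*1000,1))
for u,v in ((12,97),(15,97)): print('knob',np.round(S(onz(c,u,v,.039))*1000,1))
for u in (203,367): print(np.round(S(onz(c,u,.00826*u+96.495,.015))*1000,1))
cv2.imwrite('pics/k.png',cv2.resize(c['image'][60:130,0:140],None,fx=5,fy=5)[:,:,::-1])
t=ld('top0.png')
# knob + tin from top
for n,u,v,z in (('knobend',358.5,195,.039),('tin',254.5,213.5,.036)): print(n,np.round(S(onz(t,u,v,z))*1000,1))
E
```

```text
[2.95293556e-02 1.77099844e+02] 240 357
blue [ 91.6 -59.4  63. ]
blue [94.1 50.4 63. ]
250 159.65 200.63 [92.5 35. ]
270 160.29 201.29 [93.  35.5]
290 160.64 201.74 [93.1 36.8]
310 161.34 202.26 [93.9 35.2]
330 161.52 202.78 [93.5 38.9]
ram [  -2.3 -111.4   39. ]
fix [-2.4 90.1 39. ]
ramrim [  -0.4 -104.8   39. ]
fixrim [-0.9 83.9 39. ]
knob [   1.2 -309.3   39. ]
knob [   1.2 -306.    39. ]
[   0.  -105.3   15. ]
[ 0.  85.3 15. ]
knobend [  -2.2 -299.7   39. ]
tin [-89.6 -10.8  36. ]
```

View pics/k.png

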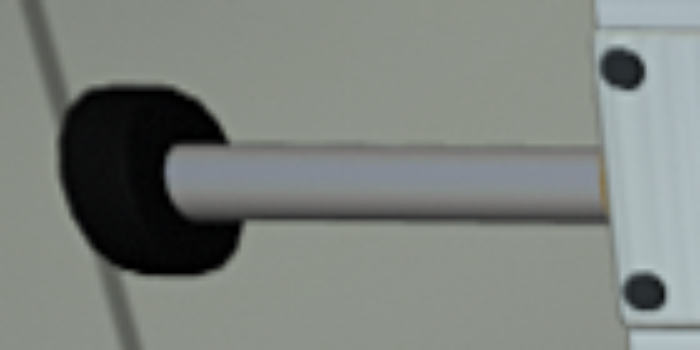

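```bash
python3 -c "
from stand import *
print(W(.140,-.0045,.05)); plan(W(.140,-.0045,.05),173.3)"
```

```text
[0.71231887 0.03039683 0.05      ]
t 2.2 p [0.6606 0.0219 0.2577] x-yaw 173.67 zax [-0.003  0.002 -1.   ] F [-0.8 -0.4  0.1] w 1.0 q [-0.05  0.35  0.94  0.    1.86 -1.51]
shift [-0.0512  0.0139  0.2076] turn [ 0.07 -0.2   0.37]
```

Request:
{"op": "jog_arm", "data": {
  "xyz": [
    [-0.02,0.006,0.02],
    [-0.04,0.01,0.05],
    [-0.051,0.014,0.08],
    [-0.051,0.014,0.115],
    [-0.051,0.014,0.15],
    [-0.051,0.014,0.175],
    [-0.051,0.014,0.195],
    [-0.051,0.014,0.2]
  ],
  "turn": [
    [0.05,-0.2,0.37],
    [0.05,-0.2,0.37],
    [0.05,-0.2,0.37],
    [0.05,-0.2,0.37],
    [0.05,-0.2,0.37],
    [0.05,-0.2,0.37],
    [0.05,-0.2,0.37],
    [0.05,-0.2,0.37]
  ],
  "jaw": [0.64,0.64,0.64,0.64,0.64,0.64,0.64,0.64]
}}

```text
clock: 2.87
position: [0.7084, 0.0292, 0.0518]
tcp_rot: [-0.185, -3.126, 0.001]
ft_force: [0.2, 0.4, -1.1]
width: 0.64
```

```bash
python3 -c "
from stand import *
plan(W(.136,-.0045,.051),173.3); shot('wrist','w2.png')"
```

```text
t 2.87 p [0.7084 0.0292 0.0518] x-yaw 173.21 zax [-0.01  0.   -1.  ] F [ 0.2  0.4 -1.1] w 0.64 q [-0.04  0.51  1.13 -0.    1.52 -1.49]
shift [0.0002 0.0016 0.0008] turn [-0.06 -0.56 -0.09]
```

View pics/w2.png

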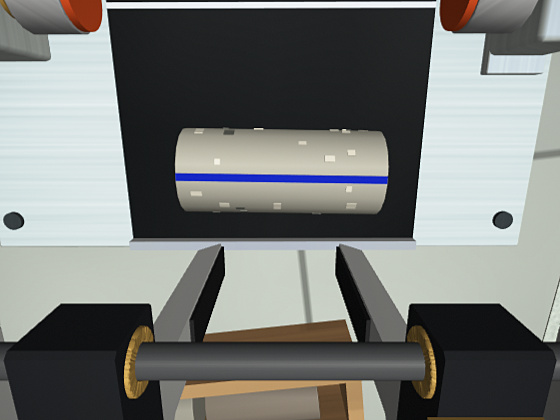

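The fingers stand behind the core, with their tips at v≈245, centred on u≈281. The core is centred on u≈282, and the white line is at v≈5. I'll check heights by triangulating the two wrist views, then push.

```bash
python3 - <<'E'
from stand import *
def bl(fn,lo,hi):
    c=ld(fn); m=cv2.cvtColor(c['image'],cv2.COLOR_RGB2HSV).astype(int); b=(m[...,0]>105)&(m[...,0]<130)&(m[...,1]>120); b[:lo]=0;b[hi:]=0
    s,ce,l=cc(b,30)[0]; ys,xs=np.nonzero(l); p=np.polyfit(xs,ys,1); return c,p,s
def tri(c1,uv1,c2,uv2):
    o1,d1=ray(c1,*uv1);o2,d2=ray(c2,*uv2)
    A=np.column_stack([d1,-d2]); t=np.linalg.lstsq(A,o2-o1,rcond=None)[0]; return (o1+t[0]*d1+o2+t[1]*d2)/2, np.linalg.norm(o1+t[0]*d1-o2-t[1]*d2)
c1,p1,s1=bl('w1.png',150,215); c2,p2,s2=bl('w2.png',160,200); print(s1,p1,s2,p2)
for f in (0,1):
    u1=s1[0]-.5+f*s1[2]; u2=s2[0]-.5+f*s2[2]
    q,e=tri(c1,(u1,np.polyval(p1,u1)),c2,(u2,np.polyval(p2,u2))); print(np.round(S(q)*1000,1),e)
    print(np.round(S(onz(c1,u1,np.polyval(p1,u1),.063))*1000,1),np.round(S(onz(c2,u2,np.polyval(p2,u2),.063))*1000,1))
V=c2['image'].max(2).astype(float)
pts=[]
for u in range(115,430,5):
    w=np.clip(V[0:14,u]-70,0,None); pts.append((u,(w*np.arange(14)).sum()/w.sum()))
p=np.polyfit(*zip(*pts),1); print(p)
for u in (110,435): print('line',np.round(S(onz(c2,u,np.polyval(p,u),.015))*1000,1))
E
```

```text
[240 183 100   6 322] [2.34849530e-02 1.78771198e+02] [ 175  173  214   11 1559] [1.43863566e-02 1.74084707e+02]
[ 92.  -60.1  61.8] 0.00022113594966402593
[ 91.9 -59.9  63. ] [ 91.7 -59.7  63. ]
[93.5 50.2 63.7] 0.0001972433083245691
[93.7 50.3 63. ] [93.5 50.4 63. ]
[-2.69305271e-03  5.27179305e+00]
line [-1.000e-01 -1.033e+02  1.500e+01]
line [-0.1 84.  15. ]
```

Request:
{"op": "jog_arm", "data": {
  "xyz": [
    [0.004,0.0015,0.001],
    [0.008,0.0015,0.001],
    [0.012,0.0015,0.001],
    [0.016,0.0015,0.001],
    [0.02,0.0015,0.001],
    [0.024,0.0015,0.001],
    [0.028,0.0015,0.001],
    [0.032,0.0015,0.001]
  ],
  "turn": [
    [0,-0.5,0],
    [0,-0.5,0],
    [0,-0.5,0],
    [0,-0.5,0],
    [0,-0.5,0],
    [0,-0.5,0],
    [0,-0.5,0],
    [0,-0.5,0]
  ],
  "jaw": [0.64,0.64,0.64,0.64,0.64,0.64,0.64,0.64]
}}

```text
clock: 3.58
position: [0.6772, 0.0347, 0.0527]
tcp_rot: [0.186, 3.135, -0.001]
ft_force: [0.5, 0.1, 0.4]
width: 0.64
```

```bash
python3 -c "
from stand import *
s,_=st(); print(S(s['position'])); shot('wrist','w3.png')"
```

```text
t 3.58 p [0.6772 0.0347 0.0527] x-yaw 173.22 zax [ 0.001 -0.001 -1.   ] F [0.5 0.1 0.4] w 0.64 q [-0.03  0.43  1.23 -0.    1.48 -1.48]
[ 0.10463353 -0.00436255  0.05273677]
```

View pics/w3.png

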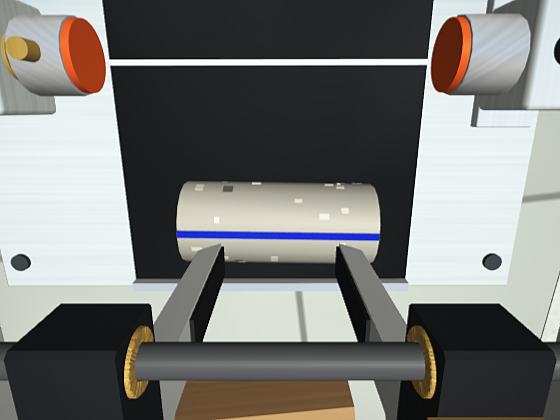

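```bash
python3 - <<'E'
from stand import *
c=ld('w3.png'); print(np.round(np.array(c['cam_to_world'])[:3,3],3))
for u in (200,280,370): print(np.round(S(onz(c,u,235.5,.063))*1000,1), 'top edge z39', np.round(S(onz(c,u,182,.045))*1000,1))
for u in (120,420): print('line',np.round(S(onz(c,u,62,.015))*1000,1))
print('tips',proj(c,W(.1046,-.0345,.031)),proj(c,W(.1046-.008,-.0345,.031)),proj(c,W(.1046-.008,.0255,.031)))
E
```

```text
[0.6   0.044 0.245]
[ 92.3 -46.9  63. ] top edge z39 [ 66.5 -49.1  45. ]
[92.3 -3.7 63. ] top edge z39 [66.6 -3.7 45. ]
[92.4 44.8 63. ] top edge z39 [66.7 47.5 45. ]
line [ -0.6 -99.3  15. ]
line [-0.2 80.2 15. ]
tips (np.float64(231.53535519346056), np.float64(236.5954840557683)) (np.float64(231.045402303118), np.float64(224.61244908000913)) (np.float64(326.4631712435882), np.float64(224.45966545387967))
```

```bash
python3 - <<'E'
from stand import *
c=ld('w3.png')
for u,v in ((222,246),(338,246),(195,262)): print(np.round(S(onz(c,u,v,.031))*1000,1),np.round(S(onz(c,u,v,.05))*1000,1))
cv2.imwrite('pics/w3z.png',cv2.resize(c['image'][170:340,160:400],None,fx=3.3,fy=3.3,interpolation=cv2.INTER_CUBIC)[:,:,::-1])
s=shot('scene','s3.png'); cv2.imwrite('pics/s3z.png',cv2.resize(s['image'][180:340,200:380],None,fx=4,fy=3.7,interpolation=cv2.INTER_CUBIC)[:,:,::-1])
E
```

```text
[111.  -40.8  31. ] [103.5 -37.5  50. ]
[111.1  33.4  31. ] [103.6  30.1  50. ]
[122.  -58.9  31. ] [113.6 -54.   50. ]
```

View pics/w3z.png

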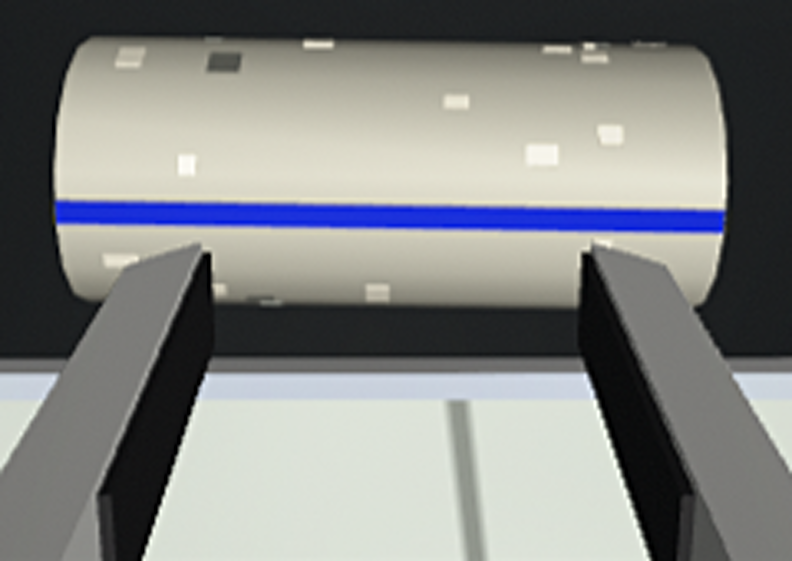

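View pics/s3z.png

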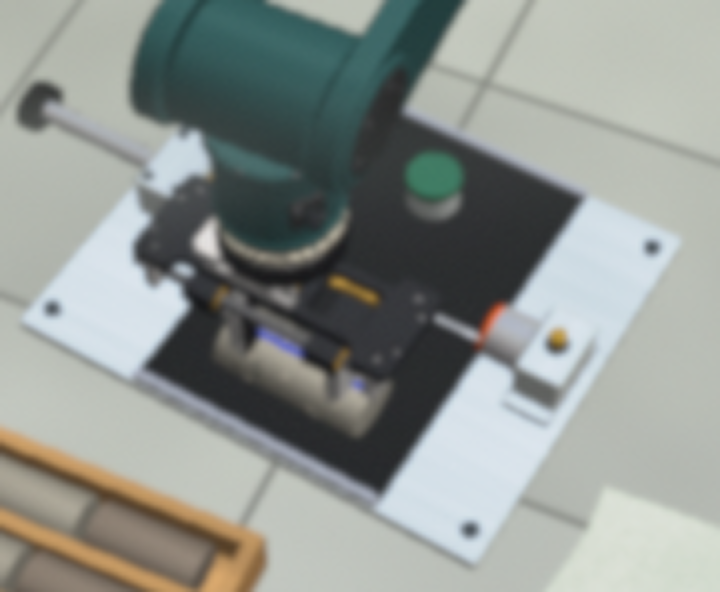

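```bash
python3 - <<'E'
from stand import *
for fn,us,zt,g in (('w1.png',(193,367),.2577,94),('w2.png',(223.5,337),.0518,60),('wrist0.png',(193,367),.192,94)):
    c=ld(fn)
    for dz in (-.022,-.011,0,.011,.02):
        P=[onz(c,u,246,zt+dz) for u in us]; print(fn,g,dz,round(np.linalg.norm(P[1]-P[0])*1000,1),np.round((P[0]+P[1])/2,4), np.round(S((P[0]+P[1])/2)*1000,1))
E
```

```text
w1.png 94 -0.022 111.2 [0.668  0.0241 0.2357] [ 96.7 -16.  235.7]
w1.png 94 -0.011 105.5 [0.6637 0.0245 0.2467] [ 92.4 -16.  246.7]
w1.png 94 0 99.8 [0.6594 0.0249 0.2577] [ 88.1 -16.1 257.7]
w1.png 94 0.011 94.1 [0.6551 0.0253 0.2687] [ 83.8 -16.2 268.7]
w1.png 94 0.02 89.4 [0.6517 0.0257 0.2777] [ 80.3 -16.3 277.7]
w2.png 60 -0.022 72.7 [0.7147 0.0292 0.0298] [142.5  -5.4  29.8]
w2.png 60 -0.011 69.0 [0.7105 0.0297 0.0408] [138.3  -5.4  40.8]
w2.png 60 0 65.3 [0.7063 0.0302 0.0518] [134.1  -5.4  51.8]
w2.png 60 0.011 61.5 [0.7021 0.0307 0.0628] [129.8  -5.4  62.8]
w2.png 60 0.02 58.5 [0.6987 0.0311 0.0718] [126.4  -5.4  71.8]
wrist0.png 94 -0.022 111.2 [ 0.2376 -0.4957  0.17  ] [-270.1 -582.4  170. ]
wrist0.png 94 -0.011 105.5 [ 0.2414 -0.4938  0.181 ] [-266.5 -580.1  181. ]
wrist0.png 94 0 99.8 [ 0.2453 -0.4919  0.192 ] [-262.9 -577.8  192. ]
wrist0.png 94 0.011 94.0 [ 0.2491 -0.4901  0.203 ] [-259.3 -575.4  203. ]
wrist0.png 94 0.02 89.3 [ 0.2523 -0.4885  0.212 ] [-256.4 -573.6  212. ]
```

```bash
python3 - <<'E'
from stand import *
c=ld('s3.png'); im=cv2.resize(c['image'][180:340,200:380],None,fx=4,fy=3.7,interpolation=cv2.INTER_CUBIC)[:,:,::-1].copy()
for dz,col in ((.011,(0,0,255)),(-.022,(0,255,0))):
  for y in (-.0044-.036,-.0044+.036):
    for x in (.0966,.1126):
      u,v=proj(c,W(x,y,.0527+dz)); print(dz,round(u,1),round(v,1)); cv2.circle(im,(int((u-200)*4),int((v-180)*3.7)),4,col,-1)
cv2.imwrite('pics/s3m.png',im)
E
```

```text
0.011 262.5 271.0
0.011 259.1 275.7
0.011 286.0 284.1
0.011 282.7 289.1
-0.022 263.1 276.5
-0.022 259.8 281.2
-0.022 286.1 289.5
-0.022 282.9 294.3
```

View pics/s3m.png

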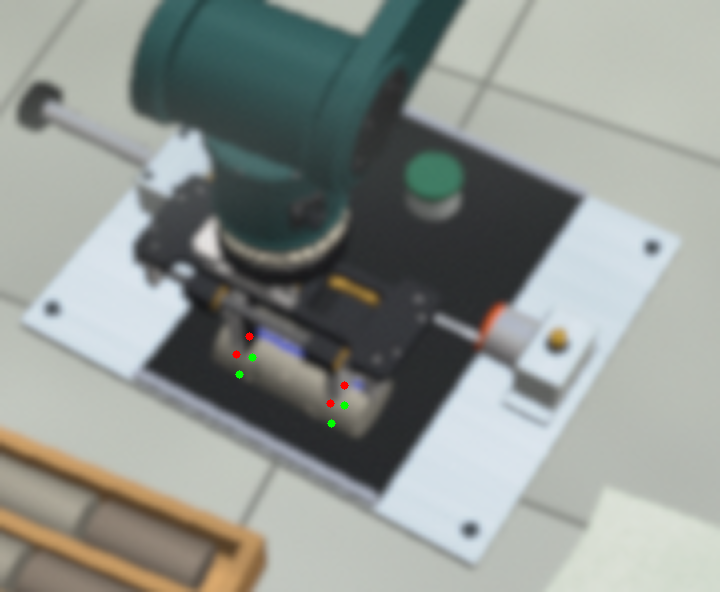

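The scene view marks and the 60 mm jaw gap agree: the fingertips are about 11 mm *above* the reported TCP, not 22 mm below it. So the fingers passed just over the core, which hasn't moved. I'll back off upward and go lower behind it.

Request:
{"op": "jog_arm", "data": {
  "xyz": [
    [0,0,-0.004],
    [-0.012,0,-0.006],
    [-0.025,0,-0.006],
    [-0.033,0,-0.006],
    [-0.034,0,0],
    [-0.034,0,0.008],
    [-0.034,0,0.012],
    [-0.034,0,0.014]
  ],
  "turn": [
    [0,0,0],
    [0,0,0],
    [0,0,0],
    [0,0,0],
    [0,0,0],
    [0,0,0],
    [0,0,0],
    [0,0,0]
  ],
  "jaw": [0.64,0.64,0.64,0.64,0.64,0.64,0.64,0.64]
}}

```text
clock: 4.35
position: [0.7092, 0.0309, 0.0365]
tcp_rot: [-0.185, -3.133, 0.001]
ft_force: [0.7, 0.6, 0.6]
width: 0.638
```

```bash
python3 - <<'E'
from stand import *
plan(W(.136,-.0045,.021),173.3); c=shot('wrist','w4.png'); t=shot('scene','s4.png')
im=cv2.resize(t['image'][180:340,200:380],None,fx=4,fy=3.7,interpolation=cv2.INTER_CUBIC)[:,:,::-1]
cv2.imwrite('pics/s4z.png',im)
E
```

```text
t 4.35 p [0.7092 0.0309 0.0365] x-yaw 173.24 zax [-0.003 -0.001 -1.   ] F [0.7 0.6 0.6] w 0.638 q [-0.04  0.51  1.15 -0.    1.49 -1.49]
shift [ 0.0008 -0.0001  0.0155] turn [-0.06 -0.17 -0.06]
```

View pics/w4.png

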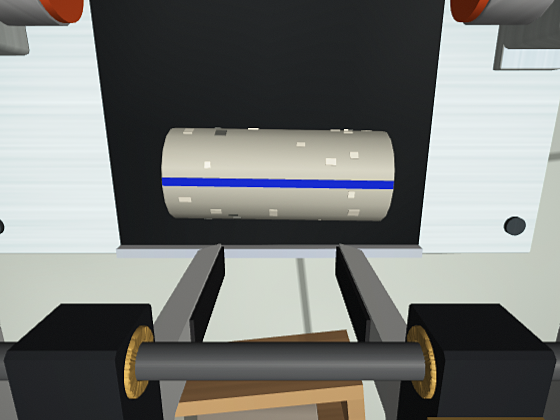

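View pics/s4z.png

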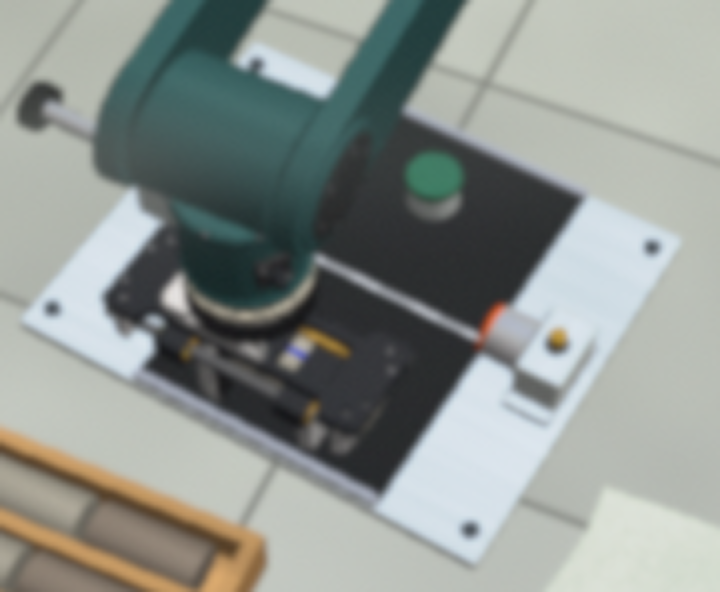

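The core is unmoved at v 128–220. The fingers are behind it with tips at v≈245, near the strip line. I'll go 15 mm lower and start pushing gently.

Request:
{"op": "jog_arm", "data": {
  "xyz": [
    [0,0,0.007],
    [0,0,0.013],
    [0,0,0.015],
    [0.004,0,0.015],
    [0.008,0,0.015],
    [0.012,0,0.015],
    [0.016,0,0.015],
    [0.019,0,0.015]
  ],
  "turn": [
    [0,-0.17,0],
    [0,-0.17,0],
    [0,-0.17,0],
    [0,-0.17,0],
    [0,-0.17,0],
    [0,-0.17,0],
    [0,-0.17,0],
    [0,-0.17,0]
  ],
  "jaw": [0.64,0.64,0.64,0.64,0.64,0.64,0.64,0.64]
}}

```text
clock: 5.12
position: [0.6904, 0.0332, 0.023]
tcp_rot: [0.185, 3.134, -0.002]
ft_force: [0.1, 0.0, -0.5]
width: 0.637
```

```bash
cat > corem.py <<'E'
from stand import *
def core(fn):
    """core axis from silhouettes: gray core columns; returns x,z at several columns"""
    c=ld(fn); m=cv2.cvtColor(c['image'],cv2.COLOR_RGB2HSV).astype(int)
    V=c['image'].max(2).astype(float); return c,m,V
E
python3 - <<'E'
from stand import *
s,_=st(); print(np.round(S(s['position'])*1000,1)); c=shot('wrist','w5.png')
E
```

```text
t 5.12 p [0.6904 0.0332 0.023 ] x-yaw 173.25 zax [ 0.002 -0.001 -1.   ] F [ 0.1  0.  -0.5] w 0.637 q [-0.03  0.48  1.23 -0.    1.44 -1.49]
[117.9  -4.3  23. ]
```

View pics/w5.png

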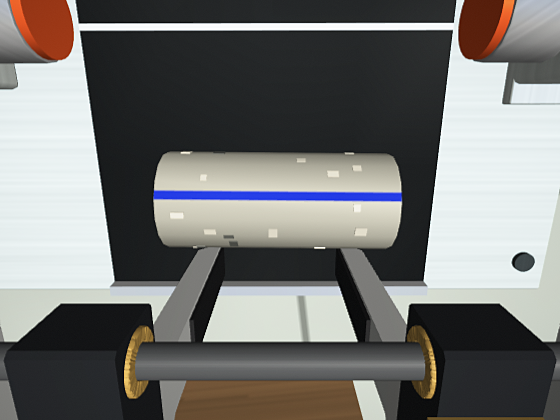

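The core (v 153–248) now touches both fingers along its rear edge and has begun to roll, with its blue line moved forward. I'll keep going.

Request:
{"op": "jog_arm", "data": {
  "xyz": [
    [0.005,0,0.001],
    [0.01,0,0.001],
    [0.015,0,0.001],
    [0.02,0,0.001],
    [0.025,0,0.001],
    [0.03,0,0.001],
    [0.035,0,0.001],
    [0.04,0,0.001]
  ],
  "turn": [
    [0,0,0],
    [0,0,0],
    [0,0,0],
    [0,0,0],
    [0,0,0],
    [0,0,0],
    [0,0,0],
    [0,0,0]
  ],
  "jaw": [0.64,0.64,0.64,0.64,0.64,0.64,0.64,0.64]
}}

```text
clock: 5.83
position: [0.6496, 0.0381, 0.0218]
tcp_rot: [0.185, 3.135, -0.002]
ft_force: [-0.2, 0.0, 0.5]
width: 0.641
```

```bash
cat > corem.py <<'E'
from stand import *
def core(fn,z=.039,thr=45):
    c=ld(fn); V=c['image'].max(2).astype(float); 
    T=np.array(c['cam_to_world']); so=S(T[:3,3])
    # threshold mask of the core: brighter than mat, largest component in the mat region
    hsv=cv2.cvtColor(c['image'],cv2.COLOR_RGB2HSV).astype(int)
    gray=((V>thr)).astype(np.uint8)
    return c,V,gray
def edges(c,V,u,vm,thr=45):
    col=V[:,u]
    v=vm
    while col[v-1]>thr: v-=1
    v0=v-1+(thr-col[v-1])/(col[v]-col[v-1])
    v=vm
    while col[v+1]>thr: v+=1
    v1=v+(col[v]-thr)/(col[v]-col[v+1])
    return v0,v1
def axis(fn,us,vm):
    c,V,_=core(fn); out=[]
    for u in us:
        v0,v1=edges(c,V,u,vm); 
        o,d0=ray(c,u,v0); _,d1=ray(c,u,v1); so=S(o)
        f=lambda d:np.array([d@ex,d[2]])/np.hypot(d@ex,d[2])
        b=f(d0)+f(d1); x=so[0]+b[0]/b[1]*(.039-so[2])   # bisector cut at z=39
        # y there: ray through the middle row
        p,t=tang(c,u,v0,v1)
        y=S(onz(c,u,(v0+v1)/2,.055))[1]
        out.append((x*1000,y*1000)); print(u,np.round([v0,v1],1),'x',round(x*1000,2),'y~',round(y*1000,1),'free x,z',np.round(p*1000,1))
    o=np.array(out); k=np.polyfit(o[:,1],o[:,0],1); print('slope rad',round(k[0],4),'x at y=-4.5:',round(np.polyval(k,-4.5),2))
E
python3 - <<'E'
from corem import *
s,_=st(); print(np.round(S(s['position'])*1000,1)); c=shot('wrist','w6.png')
axis('w1.png',(250,270,290,310,330),175)
axis('w2.png',(195,240,280,320,370),190)
axis('w5.png',(230,250,280,300,330),175)
E
```

```text
t 5.83 p [0.6496 0.0381 0.0218] x-yaw 173.25 zax [ 0.001 -0.001 -1.   ] F [-0.2  0.   0.5] w 0.641 q [-0.03  0.39  1.35 -0.    1.4  -1.48]
[76.8 -4.2 21.8]
250 [159.6 200.6] x 91.72 y~ -49.0 free x,z [92.5 35. ]
270 [160.3 201.3] x 92.32 y~ -26.6 free x,z [93.  35.5]
290 [160.6 201.7] x 92.63 y~ -4.1 free x,z [93.1 36.8]
310 [161.3 202.3] x 93.18 y~ 18.3 free x,z [93.9 35.2]
330 [161.5 202.8] x 93.43 y~ 40.8 free x,z [93.5 38.9]
slope rad 0.019 x at y=-4.5: 92.65
195 [127.3 211.1] x 91.82 y~ -50.8 free x,z [91.9 38.4]
240 [128.1 211.8] x 92.3 y~ -26.8 free x,z [92.4 38.3]
280 [128.4 212.5] x 92.67 y~ -5.5 free x,z [92.6 39.5]
320 [129.2 214.3] x 93.47 y~ 15.9 free x,z [93.  41.9]
370 [130.1 213.8] x 93.63 y~ 42.6 free x,z [93.7 38.8]
slope rad 0.0207 x at y=-4.5: 92.79
230 [151.2 247.5] x 84.09 y~ -26.7 free x,z [83.7 40.6]
250 [151.3 247.7] x 84.17 y~ -17.4 free x,z [83.8 40.6]
280 [151.5 247.9] x 84.3 y~ -3.6 free x,z [83.8 40.8]
300 [151.6 247.9] x 84.35 y~ 5.6 free x,z [84.  40.5]
330 [152.2 248.4] x 84.63 y~ 19.5 free x,z [84.2 40.5]
slope rad 0.011 x at y=-4.5: 84.3
```

View pics/w6.png

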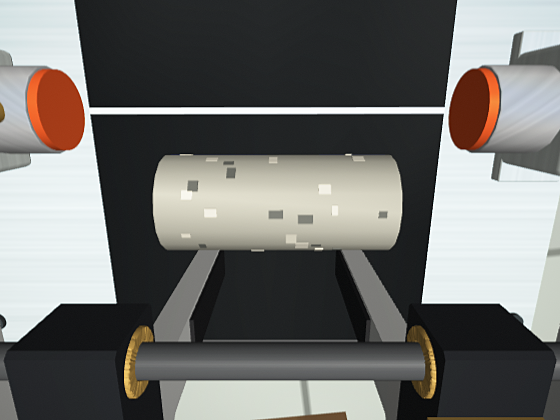

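It rolls well: the core is now at v 155–250, the blue line is out of sight, and the white line is at v≈111.

```bash
python3 - <<'E'
from corem import *
axis('w6.png',(230,250,280,300,330),200)
E
```

```text
230 [153.9 250.1] x 44.08 y~ -26.5 free x,z [43.9 39.6]
250 [153.9 249.9] x 44.03 y~ -17.3 free x,z [44.  39.2]
280 [154.  250.1] x 44.14 y~ -3.5 free x,z [44.1 39.3]
300 [154.  250.1] x 44.16 y~ 5.7 free x,z [44.1 39.4]
330 [153.6 250.1] x 44.06 y~ 19.4 free x,z [43.8 40.1]
slope rad 0.0007 x at y=-4.5: 44.09
```

Request:
{"op": "jog_arm", "data": {
  "xyz": [
    [0.005,0,0.001],
    [0.01,0,0.001],
    [0.015,0,0.001],
    [0.02,0,0.001],
    [0.025,0,0.001],
    [0.03,0,0.001],
    [0.034,0,0.001],
    [0.036,0,0.001]
  ],
  "turn": [
    [0,0,0],
    [0,0,0],
    [0,0,0],
    [0,0,0],
    [0,0,0],
    [0,0,0],
    [0,0,0],
    [0,0,0]
  ],
  "jaw": [0.64,0.64,0.64,0.64,0.64,0.64,0.64,0.64]
}}

```text
clock: 6.55
position: [0.6122, 0.0426, 0.0208]
tcp_rot: [-0.184, -3.135, 0.001]
ft_force: [-0.2, -0.1, 0.8]
width: 0.644
```

```bash
python3 - <<'E'
from corem import *
s,_=st(); print(np.round(S(s['position'])*1000,1)); c=shot('wrist','w7.png')
axis('w7.png',(230,250,280,300,330),200)
# white line check, outside core columns
V=c['image'].max(2)
E
```

```text
t 6.55 p [0.6122 0.0426 0.0208] x-yaw 173.27 zax [-0.001 -0.001 -1.   ] F [-0.2 -0.1  0.8] w 0.644 q [-0.02  0.32  1.45 -0.    1.38 -1.48]
[39.1 -4.  20.8]
230 [149.3 247. ] x 4.21 y~ -26.1 free x,z [ 3.8 40.7]
250 [149.3 247.8] x 4.41 y~ -17.0 free x,z [ 3.7 42.1]
280 [148.5 247. ] x 4.05 y~ -3.4 free x,z [ 3.3 41.9]
300 [149.1 247.1] x 4.24 y~ 5.7 free x,z [ 3.7 41.2]
330 [148.2 247. ] x 3.97 y~ 19.3 free x,z [ 3.2 42.3]
slope rad -0.0062 x at y=-4.5: 4.18
```

View pics/w7.png

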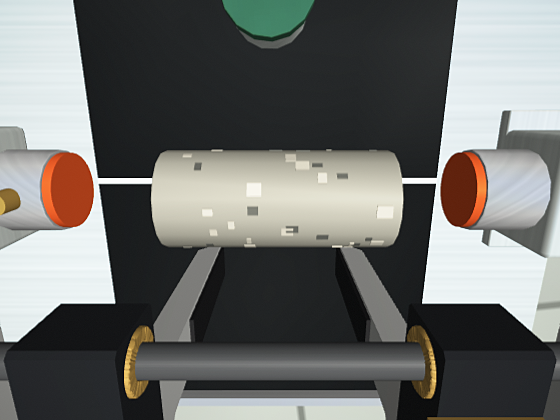

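Request:
{"op": "jog_arm", "data": {
  "xyz": [
    [0.001,0,0],
    [0.002,0,0],
    [0.003,0,0],
    [0.0035,0,0],
    [0.004,0,0],
    [0.0045,0,0],
    [0.005,0,0],
    [0.005,0,0]
  ],
  "turn": [
    [0,0,0],
    [0,0,0],
    [0,0,0],
    [0,0,0],
    [0,0,0],
    [0,0,0],
    [0,0,0],
    [0,0,0]
  ],
  "jaw": [0.64,0.64,0.64,0.64,0.64,0.64,0.64,0.64]
}}

```text
clock: 7.27
position: [0.6071, 0.0433, 0.0207]
tcp_rot: [-0.184, -3.135, 0.001]
ft_force: [0.7, -0.5, 0.4]
width: 0.637
```

```bash
cat >> corem.py <<'E'
def wline(fn,rngs,vlo,vhi,z=.015):
    c=ld(fn); V=c['image'].max(2).astype(float); P=[]
    for a0,b0 in rngs:
        for u in range(a0,b0,3):
            w=np.clip(V[vlo:vhi,u]-70,0,None); v=vlo+(w*np.arange(vhi-vlo)).sum()/w.sum(); P.append(S(onz(c,u,v,z))*1000)
    P=np.array(P); k=np.polyfit(P[:,1],P[:,0],1); print('line slope',round(k[0],4),'x at y=-4.5',round(np.polyval(k,-4.5),2))
E
python3 - <<'E'
from corem import *
wline('w7.png',((104,147),(410,435)),172,192)
s,_=st(); print(np.round(S(s['position'])*1000,1)); c=shot('wrist','w8.png')
axis('w8.png',(170,200,230,250,280,300,330,360,385),190)
E
```

```text
line slope 0.0009 x at y=-4.5 -0.25
t 7.27 p [0.6071 0.0433 0.0207] x-yaw 173.27 zax [-0.001 -0.001 -1.   ] F [ 0.7 -0.5  0.4] w 0.637 q [-0.02  0.31  1.46 -0.    1.37 -1.47]
[33.9 -4.  20.7]
170 [145.7 243.3] x -2.78 y~ -53.2 free x,z [-3.  39.8]
200 [145.7 243.3] x -2.77 y~ -39.6 free x,z [-3. 40.]
230 [145.4 243.3] x -2.83 y~ -26.0 free x,z [-3.2 40.4]
250 [145.4 243.4] x -2.8 y~ -17.0 free x,z [-3.2 40.6]
280 [145.3 243.4] x -2.8 y~ -3.4 free x,z [-3.2 40.6]
300 [145.3 243.4] x -2.79 y~ 5.7 free x,z [-3.2 40.6]
330 [145.4 243.3] x -2.78 y~ 19.3 free x,z [-3.1 40.4]
360 [145.4 243.4] x -2.75 y~ 32.9 free x,z [-3.1 40.5]
385 [145.3 243.4] x -2.75 y~ 44.2 free x,z [-3.1 40.6]
slope rad 0.0004 x at y=-4.5: -2.78
```

View pics/w8.png

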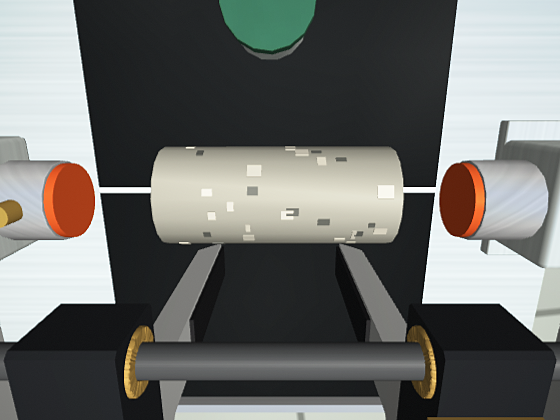

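```bash
python3 - <<'E'
from corem import *
wline('w8.png',((104,147),(410,435)),180,200)
c=shot('wrist','w9.png'); axis('w9.png',(200,280,360),190);wline('w9.png',((104,147),(410,435)),180,200)
plan(W(.0339,-.0040,.085),173.3);plan(W(-.048,-.0040,.085),173.3)
E
```

```text
line slope 0.0013 x at y=-4.5 -0.07
200 [145.4 243.3] x -2.8 y~ -39.6 free x,z [-3.1 40.4]
280 [145.4 243.2] x -2.78 y~ -3.4 free x,z [-3.1 40.4]
360 [145.4 243.3] x -2.72 y~ 32.9 free x,z [-3.  40.4]
slope rad 0.0012 x at y=-4.5: -2.77
line slope 0.0017 x at y=-4.5 -0.07
t 7.37 p [0.6071 0.0432 0.0208] x-yaw 173.27 zax [-0.001 -0.001 -1.   ] F [ 0.4  0.1 -0.1] w 0.64 q [-0.02  0.31  1.46 -0.    1.37 -1.47]
shift [ 0.0002 -0.     -0.0642] turn [-0.06 -0.05 -0.03]
t 7.37 p [0.6071 0.0432 0.0208] x-yaw 173.27 zax [-0.001 -0.001 -1.   ] F [ 0.4  0.1 -0.1] w 0.64 q [-0.02  0.31  1.46 -0.    1.37 -1.47]
shift [ 0.0821 -0.0001 -0.0641] turn [-0.06 -0.05 -0.03]
```

The core rolled 2.7 mm past the line, parallel to it. I'll lift the fingers over it and nudge it back slowly from the near side.

Request:
{"op": "jog_arm", "data": {
  "xyz": [
    [-0.002,0,-0.02],
    [-0.002,0,-0.045],
    [-0.002,0,-0.07],
    [0,0,-0.072],
    [0.025,0,-0.072],
    [0.05,0,-0.072],
    [0.075,0,-0.072],
    [0.084,0,-0.072]
  ],
  "turn": [
    [0,0,0],
    [0,0,0],
    [0,0,0],
    [0,0,0],
    [0,0,0],
    [0,0,0],
    [0,0,0],
    [0,0,0]
  ],
  "jaw": [0.64,0.64,0.64,0.64,0.64,0.64,0.64,0.64]
}}

```text
clock: 8.03
position: [0.5207, 0.0536, 0.0919]
tcp_rot: [-0.184, -3.132, 0.001]
ft_force: [0.2, 0.4, -0.7]
width: 0.642
```

```bash
python3 - <<'E'
from corem import *
plan(W(-.048,-.0040,.021),173.3)
E
```

```text
t 8.03 p [0.5207 0.0536 0.0919] x-yaw 173.29 zax [-0.004 -0.001 -1.   ] F [ 0.2  0.4 -0.7] w 0.642 q [-0.01  0.07  1.59 -0.    1.48 -1.46]
shift [-0.0053 -0.0001  0.0709] turn [-0.06 -0.21 -0.01]
```

Request:
{"op": "jog_arm", "data": {
  "xyz": [
    [-0.004,0,0.02],
    [-0.005,0,0.04],
    [-0.005,0,0.06],
    [-0.005,0,0.07],
    [-0.005,0,0.07],
    [-0.007,0,0.07],
    [-0.009,0,0.07],
    [-0.011,0,0.07]
  ],
  "turn": [
    [0,-0.2,0],
    [0,-0.2,0],
    [0,-0.2,0],
    [0,-0.2,0],
    [0,-0.2,0],
    [0,-0.2,0],
    [0,-0.2,0],
    [0,-0.2,0]
  ],
  "jaw": [0.64,0.64,0.64,0.64,0.64,0.64,0.64,0.64]
}}

```text
clock: 8.7
position: [0.533, 0.0522, 0.0234]
tcp_rot: [0.184, 3.133, -0.001]
ft_force: [0.4, 0.6, 0.5]
width: 0.642
```

```bash
python3 - <<'E'
from corem import *
s,_=st(); print(np.round(S(s['position'])*1000,1)); 
plan(W(-.0322,-.0040,.021),173.3)
E
```

```text
t 8.7 p [0.533  0.0522 0.0234] x-yaw 173.29 zax [ 0.003 -0.001 -1.   ] F [0.4 0.6 0.5] w 0.642 q [-0.01  0.15  1.65 -0.    1.34 -1.46]
[-40.6  -3.8  23.4]
t 8.7 p [0.533  0.0522 0.0234] x-yaw 173.29 zax [ 0.003 -0.001 -1.   ] F [0.4 0.6 0.5] w 0.642 q [-0.01  0.15  1.65 -0.    1.34 -1.46]
shift [-0.0084 -0.0002  0.0024] turn [-0.04  0.16 -0.01]
```

Request:
{"op": "jog_arm", "data": {
  "xyz": [
    [-0.001,0,0.002],
    [-0.002,0,0.002],
    [-0.003,0,0.002],
    [-0.0036,0,0.002],
    [-0.0042,0,0.002],
    [-0.0047,0,0.002],
    [-0.0052,0,0.002],
    [-0.0057,0,0.002]
  ],
  "turn": [
    [0,0.1,0],
    [0,0.1,0],
    [0,0.1,0],
    [0,0.1,0],
    [0,0.1,0],
    [0,0.1,0],
    [0,0.1,0],
    [0,0.1,0]
  ],
  "jaw": [0.64,0.64,0.64,0.64,0.64,0.64,0.64,0.64]
}}

```text
clock: 9.37
position: [0.5386, 0.0515, 0.0214]
tcp_rot: [0.184, 3.135, -0.001]
ft_force: [-0.8, -0.1, -0.1]
width: 0.637
```

```bash
python3 - <<'E'
from corem import *
s,_=st(); print(np.round(S(s['position'])*1000,2)); 
E
```

```text
t 9.37 p [0.5386 0.0515 0.0214] x-yaw 173.29 zax [ 0.001 -0.001 -1.   ] F [-0.8 -0.1 -0.1] w 0.637 q [-0.01  0.16  1.63 -0.    1.34 -1.46]
[-34.96  -3.79  21.41]
```

Request:
{"op": "jog_arm", "data": {
  "xyz": [
    [-0.0004,0,0],
    [-0.0008,0,0],
    [-0.0012,0,0],
    [-0.0016,0,0],
    [-0.002,0,0],
    [-0.0022,0,0],
    [-0.0024,0,0],
    [-0.0025,0,0]
  ],
  "turn": [
    [0,0,0],
    [0,0,0],
    [0,0,0],
    [0,0,0],
    [0,0,0],
    [0,0,0],
    [0,0,0],
    [0,0,0]
  ],
  "jaw": [0.64,0.64,0.64,0.64,0.64,0.64,0.64,0.64]
}}

```text
clock: 10.03
position: [0.5411, 0.0512, 0.0214]
tcp_rot: [0.184, 3.135, -0.001]
ft_force: [-0.8, 0.3, 0.8]
width: 0.638
```

```bash
python3 - <<'E'
from corem import *
s,_=st(); print(np.round(S(s['position'])*1000,2)); shot('wrist','w10.png')
E
```

```text
t 10.03 p [0.5411 0.0512 0.0214] x-yaw 173.29 zax [ 0.001 -0.001 -1.   ] F [-0.8  0.3  0.8] w 0.638 q [-0.01  0.17  1.63 -0.    1.34 -1.46]
[-32.47  -3.78  21.4 ]
```

View pics/w10.png

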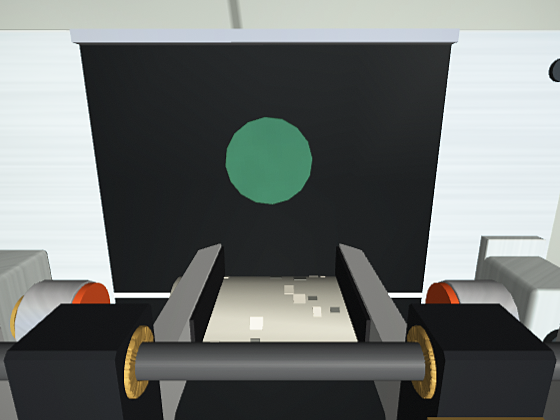

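The core is mostly hidden behind the gripper (its front edge is at v≈277). I'll back off, rise, and look from above.

Request:
{"op": "jog_arm", "data": {
  "xyz": [
    [0.003,0,0],
    [0.008,0,-0.005],
    [0.01,0,-0.035],
    [0.01,0,-0.07],
    [0,0,-0.1],
    [-0.03,0,-0.12],
    [-0.06,0,-0.13],
    [-0.085,0,-0.13]
  ],
  "turn": [
    [0,0,0],
    [0,0,0],
    [0,0,0],
    [0,0,0],
    [0,0,0],
    [0,0,0],
    [0,0,0],
    [0,0,0]
  ],
  "jaw": [0.64,0.64,0.64,0.64,0.64,0.64,0.64,0.64]
}}

```text
clock: 10.75
position: [0.6285, 0.0413, 0.1567]
tcp_rot: [0.183, 3.127, -0.001]
ft_force: [-0.2, -0.8, -0.3]
width: 0.642
```

```bash
python3 - <<'E'
from corem import *
shot('wrist','w11a.png');shot('wrist','w11b.png');s,_=st(); print(np.round(S(s['position'])*1000,2)); shot('wrist','w11.png')
E
```

```text
t 10.85 p [0.6279 0.0408 0.1516] x-yaw 173.25 zax [ 0.003 -0.001 -1.   ] F [-0.4  0.8 -0.7] w 0.638 q [-0.02  0.27  1.24 -0.    1.63 -1.48]
[ 54.95  -4.05 151.6 ]
```

View pics/w11.png

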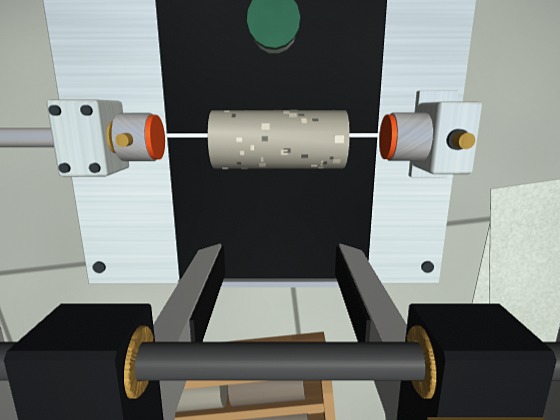

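```bash
python3 - <<'E'
from corem import *
axis('w11.png',(220,250,280,310,340),140); wline('w11.png',((172,204),(353,375)),127,143)
axis('w11b.png',(220,250,280,310,340),140); wline('w11b.png',((172,204),(353,375)),127,143)
c=ld('w11.png')
for u,v in ((165,136),(380,136),(208,138),(350,138)): print(np.round(S(onz(c,u,v,.039))*1000,1))
E
```

```text
220 [109.4 168. ] x 1.45 y~ -51.0 free x,z [ 1.4 39.3]
250 [109.4 168.1] x 1.52 y~ -27.1 free x,z [ 1.4 40. ]
280 [109.2 168.1] x 1.48 y~ -3.3 free x,z [ 1.3 41. ]
310 [109.4 168.2] x 1.61 y~ 20.5 free x,z [ 1.5 40.2]
340 [109.4 168.1] x 1.65 y~ 44.3 free x,z [ 1.6 40. ]
slope rad 0.002 x at y=-4.5: 1.54
line slope 0.0001 x at y=-4.5 -0.37
220 [104.2 163.1] x 1.37 y~ -51.0 free x,z [ 1.3 39.7]
250 [104.3 163.1] x 1.41 y~ -27.1 free x,z [ 1.4 39.7]
280 [104.1 163.1] x 1.39 y~ -3.3 free x,z [ 1.3 40.4]
310 [104.2 163.1] x 1.46 y~ 20.5 free x,z [ 1.4 40.1]
340 [104.2 163.2] x 1.55 y~ 44.4 free x,z [ 1.4 40.4]
slope rad 0.0017 x at y=-4.5: 1.43
line slope 0.0005 x at y=-4.5 -0.49
[ -1.2 -99.6  39. ]
[-1.  80.3 39. ]
[  0.5 -63.7  39. ]
[ 0.6 55.3 39. ]
```

The core is now +1.9 mm off the line and parallel. The fingers' real contact offset is about 33.5 mm, not 32. I'll do a last small correction from the far side, where the camera sees the core the whole time.

```bash
python3 - <<'E'
from corem import *
plan(W(.044,-.0040,.021),173.3)
E
```

```text
t 10.9 p [0.6259 0.0412 0.151 ] x-yaw 173.27 zax [-0.    -0.001 -1.   ] F [ 0.3  0.9 -1.1] w 0.636 q [-0.02  0.27  1.24 -0.    1.63 -1.48]
shift [ 0.0089 -0.      0.13  ] turn [-0.05  0.   -0.03]
```

Request:
{"op": "jog_arm", "data": {
  "xyz": [
    [0,0,0.035],
    [0,0,0.07],
    [0.001,0,0.1],
    [0.003,0,0.12],
    [0.006,0,0.129],
    [0.009,0,0.13],
    [0.01,0,0.13],
    [0.011,0,0.13]
  ],
  "turn": [
    [0,0,0],
    [0,0,0],
    [0,0,0],
    [0,0,0],
    [0,0,0],
    [0,0,0],
    [0,0,0],
    [0,0,0]
  ],
  "jaw": [0.64,0.64,0.64,0.64,0.64,0.64,0.64,0.64]
}}

```text
clock: 11.57
position: [0.6159, 0.0425, 0.0234]
tcp_rot: [0.184, 3.133, -0.001]
ft_force: [-0.5, -0.7, 0.2]
width: 0.637
```

```bash
python3 - <<'E'
from corem import *
shot('wrist','w12.png');s,_=st(); print(np.round(S(s['position'])*1000,2))
axis('w12.png',(200,240,280,320,360),180)
E
```

```text
t 11.62 p [0.6161 0.0424 0.0236] x-yaw 173.27 zax [ 0.004 -0.001 -1.   ] F [-0.7 -0.6 -0.7] w 0.639 q [-0.02  0.32  1.44 -0.    1.38 -1.48]
[43.07 -3.76 23.63]
200 [137.2 233.9] x 2.04 y~ -39.7 free x,z [ 2.  39.3]
240 [137.2 233.9] x 2.06 y~ -21.4 free x,z [ 2.  39.3]
280 [136.  233.9] x 1.78 y~ -3.1 free x,z [ 1.3 41.3]
320 [137.2 233.9] x 2.1 y~ 15.2 free x,z [ 2.  39.3]
360 [137.2 233.9] x 2.12 y~ 33.5 free x,z [ 2.1 39.2]
slope rad 0.0011 x at y=-4.5: 2.02
```

View pics/w12.png

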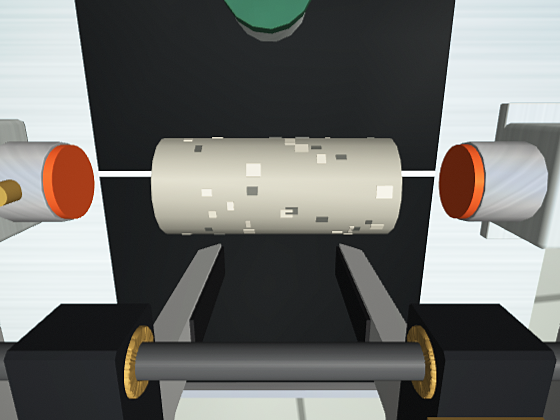

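Request:
{"op": "jog_arm", "data": {
  "xyz": [
    [0.001,0,0.001],
    [0.002,0,0.002],
    [0.003,0,0.002],
    [0.004,0,0.002],
    [0.005,0,0.002],
    [0.0056,0,0.002],
    [0.006,0,0.002],
    [0.0064,0,0.002]
  ],
  "turn": [
    [0,0.2,0],
    [0,0.2,0],
    [0,0.2,0],
    [0,0.2,0],
    [0,0.2,0],
    [0,0.2,0],
    [0,0.2,0],
    [0,0.2,0]
  ],
  "jaw": [0.64,0.64,0.64,0.64,0.64,0.64,0.64,0.64]
}}

```text
clock: 12.28
position: [0.6097, 0.0432, 0.0215]
tcp_rot: [0.184, 3.136, -0.001]
ft_force: [-0.1, 0.3, -0.2]
width: 0.638
```

```bash
python3 - <<'E'
from corem import *
shot('wrist','w13.png');s,_=st(); print(np.round(S(s['position'])*1000,2))
axis('w13.png',(200,240,280,320,360),190); wline('w12.png',((104,147),(410,430)),164,184); wline('w13.png',((104,147),(410,430)),169,195)
E
```

```text
t 12.33 p [0.6096 0.0432 0.0215] x-yaw 173.28 zax [ 0. -0. -1.] F [-0.3 -0.  -0.5] w 0.64 q [-0.02  0.31  1.45 -0.    1.38 -1.48]
[36.51 -3.72 21.51]
200 [150.1 246.7] x 1.99 y~ -39.7 free x,z [ 1.8 39.6]
240 [150.1 246.9] x 2.03 y~ -21.4 free x,z [ 1.8 39.8]
280 [148.7 246.9] x 1.71 y~ -3.1 free x,z [ 1. 42.]
320 [150.1 246.9] x 2.07 y~ 15.2 free x,z [ 1.9 39.8]
360 [150.1 246.8] x 2.08 y~ 33.4 free x,z [ 1.9 39.7]
slope rad 0.0013 x at y=-4.5: 1.97
line slope 0.0007 x at y=-4.5 -0.07
line slope -0.0 x at y=-4.5 -0.17
```

Request:
{"op": "jog_arm", "data": {
  "xyz": [
    [0.0003,0,0],
    [0.0006,0,0],
    [0.0009,0,0],
    [0.0012,0,0],
    [0.0015,0,0],
    [0.0018,0,0],
    [0.002,0,0],
    [0.002,0,0]
  ],
  "turn": [
    [0,0,0],
    [0,0,0],
    [0,0,0],
    [0,0,0],
    [0,0,0],
    [0,0,0],
    [0,0,0],
    [0,0,0]
  ],
  "jaw": [0.64,0.64,0.64,0.64,0.64,0.64,0.64,0.64]
}}

```text
clock: 13.0
position: [0.6077, 0.0435, 0.0216]
tcp_rot: [0.184, 3.136, -0.001]
ft_force: [0.1, 0.7, -0.1]
width: 0.639
```

```bash
python3 - <<'E'
from corem import *
shot('wrist','w14.png');s,_=st(); print(np.round(S(s['position'])*1000,2))
axis('w14.png',(240,320,360),190); wline('w14.png',((104,147),(410,430)),169,199)
E
```

```text
t 13.05 p [0.6077 0.0435 0.0216] x-yaw 173.28 zax [ 0.001 -0.    -1.   ] F [-0.3 -0.4  0.1] w 0.641 q [-0.02  0.31  1.46 -0.    1.37 -1.47]
[34.57 -3.71 21.63]
240 [154.1 250.6] x 1.99 y~ -21.4 free x,z [ 1.7 40. ]
320 [154.1 250.6] x 2.03 y~ 15.2 free x,z [ 1.8 40. ]
360 [154.1 295.5] x 13.59 y~ 34.2 free x,z [-4.9 95.8]
slope rad 0.1805 x at y=-4.5: 3.37
line slope 0.0006 x at y=-4.5 -0.07
```

Request:
{"op": "jog_arm", "data": {
  "xyz": [
    [0.0002,0,0],
    [0.0003,0,0],
    [0.0005,0,0],
    [0.0006,0,0],
    [0.0008,0,0],
    [0.0009,0,0],
    [0.001,0,0],
    [0.001,0,0]
  ],
  "turn": [
    [0,0,0],
    [0,0,0],
    [0,0,0],
    [0,0,0],
    [0,0,0],
    [0,0,0],
    [0,0,0],
    [0,0,0]
  ],
  "jaw": [0.64,0.64,0.64,0.64,0.64,0.64,0.64,0.64]
}}

```text
clock: 13.72
position: [0.6067, 0.0436, 0.0216]
tcp_rot: [0.184, 3.136, -0.001]
ft_force: [-0.5, -0.0, 0.7]
width: 0.638
```

```bash
python3 - <<'E'
from corem import *
shot('wrist','w15.png');s,_=st(); print(np.round(S(s['position'])*1000,2))
axis('w15.png',(240,320),190); wline('w15.png',((104,147),(410,430)),169,201)
E
```

```text
t 13.77 p [0.6067 0.0436 0.0216] x-yaw 173.28 zax [ 0. -0. -1.] F [ 0.7 -0.3  0.3] w 0.643 q [-0.02  0.3   1.46 -0.    1.37 -1.47]
[33.52 -3.72 21.6 ]
240 [154.2 250.6] x 0.99 y~ -21.4 free x,z [ 0.8 39.7]
320 [154.2 250.5] x 0.99 y~ 15.2 free x,z [ 0.9 39.5]
slope rad 0.0002 x at y=-4.5: 0.99
line slope -0.0002 x at y=-4.5 -0.05
```

In contact now and tracking: the core moved 1.0 mm with the finger and sits at +1.04 mm. One more millimetre.

Request:
{"op": "jog_arm", "data": {
  "xyz": [
    [0.0002,0,0],
    [0.0003,0,0],
    [0.0005,0,0],
    [0.0006,0,0],
    [0.0008,0,0],
    [0.0009,0,0],
    [0.001,0,0],
    [0.001,0,0]
  ],
  "turn": [
    [0,0,0],
    [0,0,0],
    [0,0,0],
    [0,0,0],
    [0,0,0],
    [0,0,0],
    [0,0,0],
    [0,0,0]
  ],
  "jaw": [0.64,0.64,0.64,0.64,0.64,0.64,0.64,0.64]
}}

```text
clock: 14.43
position: [0.6056, 0.0437, 0.0216]
tcp_rot: [0.184, 3.136, -0.001]
ft_force: [0.3, -0.0, 0.3]
width: 0.638
```

```bash
python3 - <<'E'
from corem import *
shot('wrist','w16.png');s,_=st(); print(np.round(S(s['position'])*1000,2))
axis('w16.png',(240,320),190); wline('w16.png',((104,147),(410,430)),172,203)
E
```

```text
t 14.48 p [0.6056 0.0437 0.0216] x-yaw 173.28 zax [ 0. -0. -1.] F [-0.6 -0.2 -0.4] w 0.636 q [-0.02  0.3   1.46 -0.    1.37 -1.47]
[32.47 -3.72 21.55]
240 [154.1 250.5] x -0.14 y~ -21.4 free x,z [-0.3 39.7]
320 [154.1 250.5] x -0.09 y~ 15.2 free x,z [-0.3 39.8]
slope rad 0.0013 x at y=-4.5: -0.12
line slope -0.0005 x at y=-4.5 -0.14
```

The core is within 0.1 mm of the line and parallel to it. I'll withdraw the fingers slowly and re-check.

Request:
{"op": "jog_arm", "data": {
  "xyz": [
    [-0.0005,0,0],
    [-0.002,0,0],
    [-0.007,0,0],
    [-0.015,0,-0.01],
    [-0.02,0,-0.045],
    [-0.02,0,-0.085],
    [-0.02,0,-0.12],
    [-0.02,0,-0.13]
  ],
  "turn": [
    [0,0,0],
    [0,0,0],
    [0,0,0],
    [0,0,0],
    [0,0,0],
    [0,0,0],
    [0,0,0],
    [0,0,0]
  ],
  "jaw": [0.64,0.64,0.64,0.64,0.3,0,0,0]
}}

```text
clock: 15.15
position: [0.6291, 0.0413, 0.1593]
tcp_rot: [0.184, 3.124, -0.0]
ft_force: [0.7, 0.2, 0.6]
width: 0.393
```

```bash
python3 - <<'E'
from corem import *
shot('scene','s17.png');shot('wrist','w17.png');
axis('w17.png',(230,250,280,310,330),130); wline('w17.png',((172,202),(355,372)),118,150)
plan(W(0,-.325,.13),173.3)
E
```

```text
230 [104.2 162.1] x -0.29 y~ -43.0 free x,z [-0.4 40.6]
250 [104.2 162.1] x -0.27 y~ -26.8 free x,z [-0.4 40.5]
280 [104.2 162.1] x -0.24 y~ -2.5 free x,z [-0.4 40.5]
310 [104.2 162.1] x -0.24 y~ 21.8 free x,z [-0.3 40.3]
330 [104.2 162.2] x -0.17 y~ 38.0 free x,z [-0.3 40.8]
slope rad 0.0012 x at y=-4.5: -0.24
line slope -0.0002 x at y=-4.5 -0.12
t 15.25 p [0.6278 0.0413 0.1554] x-yaw 173.28 zax [ 0.008 -0.001 -1.   ] F [ 0.4 -0.1 -0.3] w 0.308 q [-0.02  0.27  1.24 -0.    1.63 -1.48]
shift [ 0.0548 -0.3215  0.0249] turn [ 0.02  0.46 -0.02]
```

View pics/w17.png

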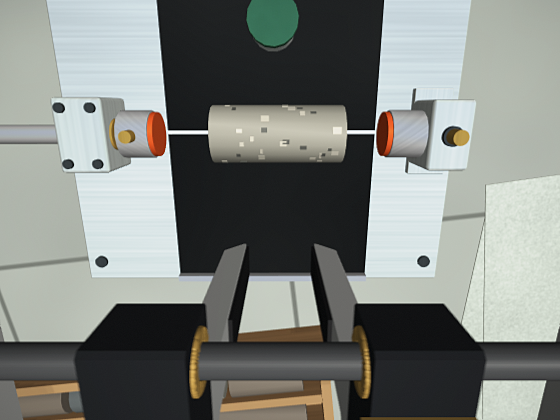

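The core is at −0.1 mm from the line (v 104–162), lying still and parallel. Next is the ram knob.

Request:
{"op": "jog_arm", "data": {
  "xyz": [
    [0.005,-0.035,0],
    [0.012,-0.075,0],
    [0.02,-0.115,0],
    [0.028,-0.155,0.005],
    [0.036,-0.195,0.01],
    [0.044,-0.235,0.015],
    [0.05,-0.275,0.02],
    [0.055,-0.315,0.025]
  ],
  "turn": [
    [0,0.4,0],
    [0,0.4,0],
    [0,0.4,0],
    [0,0.4,0],
    [0,0.4,0],
    [0,0.4,0],
    [0,0.4,0],
    [0,0.4,0]
  ],
  "jaw": [0,0,0,0,0,0,0,0]
}}

```text
clock: 15.92
position: [0.5341, -0.2659, 0.1262]
tcp_rot: [-0.184, -3.133, -0.004]
ft_force: [0.9, 0.1, -0.0]
width: 0.007
```

```bash
python3 - <<'E'
from corem import *
shot('wrist','w18a.png');shot('wrist','w18.png');
plan(W(0,-.330,.018),173.3)
E
```

```text
t 16.02 p [ 0.5324 -0.2697  0.1249] x-yaw 172.84 zax [-0.006  0.002 -1.   ] F [ 0.1  0.8 -0.6] w 0.005 q [-0.56  0.22  1.36 -0.    1.57 -2.01]
shift [-0.0044 -0.0066  0.1068] turn [ 0.06 -0.38 -0.46]
```

View pics/w18.png

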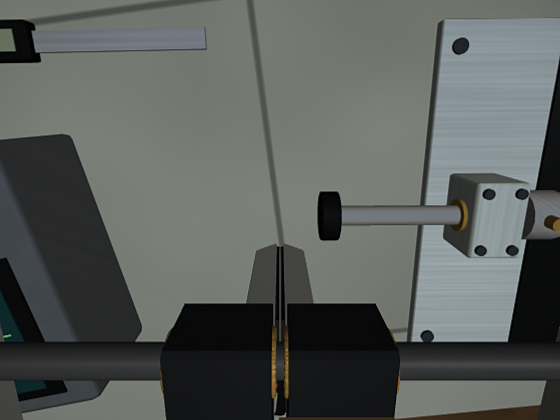

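```bash
python3 - <<'E'
from corem import *
c=ld('w18.png')
for n,u,v,z in (('knob outer',318,216,.039),('knob outer top',319,193,.045),('knob in',342,216,.045),('pulse',140,330,.095),('pulse2',70,137,.095),('shaft',400,214.5,.047),('block',450,215,.063)): print(n,np.round(S(onz(c,u,v,z))*1000,1))
t=ld('top0.png')
for u,v in ((419,158),(428,225)): print('pulse top cam',np.round(S(onz(t,u,v,.095))*1000,1))
E
```

```text
knob outer [   0.6 -296.4   39. ]
knob outer top [ -19.8 -296.6   45. ]
knob in [  -1. -278.   45.]
pulse [  67.8 -427.2   95. ]
pulse2 [ -67.2 -455.    95. ]
shaft [  -2.5 -232.9   47. ]
block [  -6.4 -201.4   63. ]
pulse top cam [ 110.9 -444.9   95. ]
pulse top cam [ -69.8 -485.3   95. ]
```

The knob is at u 317–342, v 192–240, with its outer end at stand y≈−296, so the ram is at about 0. The gripper body clears the pulse unit by more than 20 mm. I'll descend behind the knob.

Request:
{"op": "jog_arm", "data": {
  "xyz": [
    [-0.004,0.002,0.02],
    [-0.004,0.003,0.04],
    [-0.004,0.003,0.06],
    [-0.004,0.003,0.08],
    [-0.004,0.003,0.095],
    [-0.004,0.003,0.102],
    [-0.004,0.003,0.104],
    [-0.004,0.003,0.105]
  ],
  "turn": [
    [0,-0.4,-0.4],
    [0,-0.4,-0.4],
    [0,-0.4,-0.4],
    [0,-0.4,-0.4],
    [0,-0.4,-0.4],
    [0,-0.4,-0.4],
    [0,-0.4,-0.4],
    [0,-0.4,-0.4]
  ],
  "jaw": [0,0,0,0,0,0,0,0]
}}

```text
clock: 16.68
position: [0.5356, -0.2661, 0.0185]
tcp_rot: [-0.184, -3.134, -0.004]
ft_force: [-0.7, -0.1, 0.4]
width: 0.002
```

```bash
python3 - <<'E'
from corem import *
shot('wrist','w19.png');
s,_=st(); print(np.round(S(s['position'])*1000,1))
E
```

```text
t 16.73 p [ 0.5362 -0.2666  0.0195] x-yaw 173.26 zax [ 0.     0.001 -1.   ] F [ 0.4 -0.1  0.9] w 0.007 q [-0.56  0.29  1.49  0.    1.37 -2.01]
[-3.00e-01 -3.20e+02  1.95e+01]
```

View pics/w19.png

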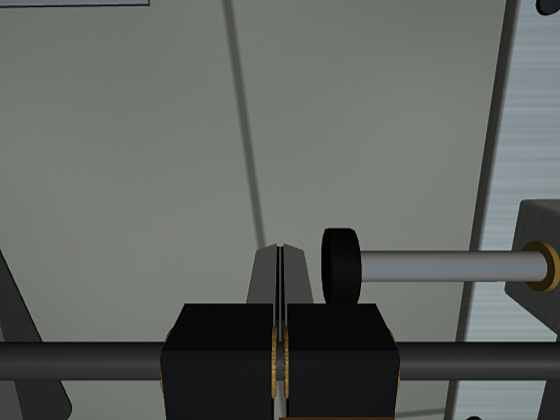

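Request:
{"op": "jog_arm", "data": {
  "xyz": [
    [0,0.005,0],
    [0,0.009,0],
    [0,0.013,0],
    [0,0.018,0],
    [0,0.023,0],
    [0,0.028,0],
    [0,0.033,0],
    [0,0.037,0]
  ],
  "turn": [
    [0,0,0],
    [0,0,0],
    [0,0,0],
    [0,0,0],
    [0,0,0],
    [0,0,0],
    [0,0,0],
    [0,0,0]
  ],
  "jaw": [0,0,0,0,0,0,0,0]
}}

```text
clock: 17.4
position: [0.541, -0.2296, 0.0202]
tcp_rot: [0.184, 3.135, 0.001]
ft_force: [0.7, -3.9, 2.2]
width: 0.007
```

```bash
python3 - <<'E'
from corem import *
shot('wrist','w20.png');
s,_=st(); print(np.round(S(s['position'])*1000,1), 'F along y',s['ft_force']@ey)
E
```

```text
t 17.45 p [ 0.541  -0.2286  0.02  ] x-yaw 173.3 zax [ 0.001  0.002 -1.   ] F [-0.1 -2.2  0.8] w 0.003 q [-0.5   0.26  1.52  0.    1.36 -1.95]
[   0.  -281.7   20. ] F along y -2.1580066619697718
```

View pics/w20.png

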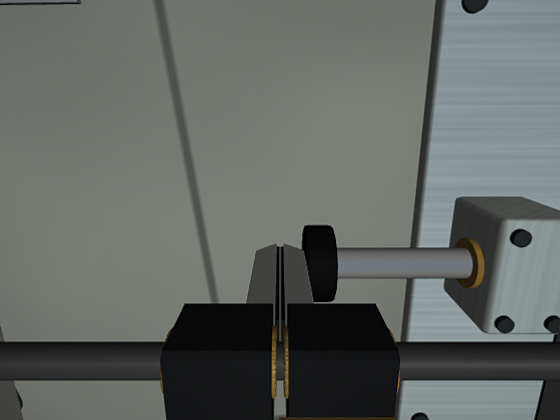

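Force −2 to −4 N along the stroke: the fingers are on the knob, which is moving inwards. Continuing slowly.

Request:
{"op": "jog_arm", "data": {
  "xyz": [
    [0,0.004,0],
    [0,0.008,0],
    [0,0.012,0],
    [0,0.015,0],
    [0,0.018,0],
    [0,0.021,0],
    [0,0.024,0],
    [0,0.027,0]
  ],
  "turn": [
    [0,0,0],
    [0,0,0],
    [0,0,0],
    [0,0,0],
    [0,0,0],
    [0,0,0],
    [0,0,0],
    [0,0,0]
  ],
  "jaw": [0,0,0,0,0,0,0,0]
}}

```text
clock: 18.12
position: [0.544, -0.2022, 0.0199]
tcp_rot: [0.184, 3.136, 0.001]
ft_force: [-0.1, -5.2, -0.6]
width: 0.004
```

```bash
python3 - <<'E'
from corem import *
s,_=st(); print(np.round(S(s['position'])*1000,1), 'F along y',s['ft_force']@ey)
c=shot('scene','s21.png')
cv2.imwrite('pics/s21z.png',cv2.resize(c['image'][180:340,190:380],None,fx=4,fy=3.7,interpolation=cv2.INTER_CUBIC)[:,:,::-1])
c=shot('top','t21.png')
cv2.imwrite('pics/t21z.png',cv2.resize(c['image'][120:250,190:370],None,fx=4,fy=4,interpolation=cv2.INTER_CUBIC)[:,:,::-1])
E
```

```text
t 18.12 p [ 0.544  -0.2022  0.0199] x-yaw 173.28 zax [ 0.001  0.001 -1.   ] F [-0.1 -5.2 -0.6] w 0.004 q [-0.45  0.25  1.54  0.    1.36 -1.91]
[-1.000e-01 -2.551e+02  1.990e+01] F along y -5.132119829445126
```

View pics/t21z.png

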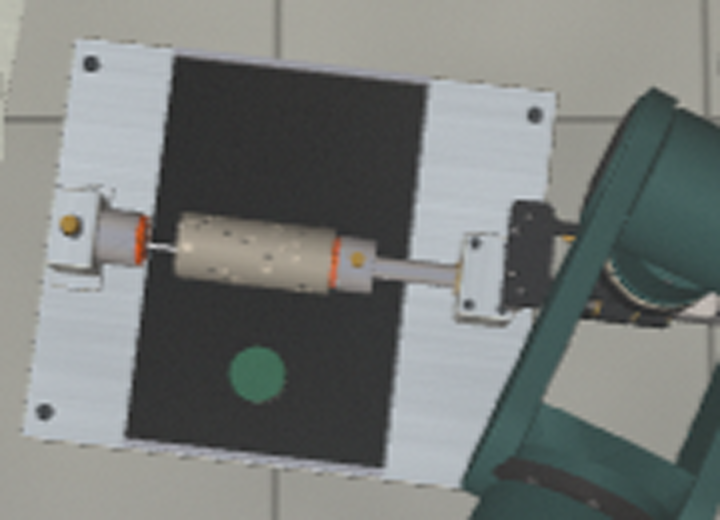

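The top view shows the ram face against the core's end, with a gap of roughly 20 mm left to the fixed face at (150,245). The core stays on the line, and the force is 5 N. I'll go slower.

Request:
{"op": "jog_arm", "data": {
  "xyz": [
    [0,0.002,0],
    [0,0.004,0],
    [0,0.006,0],
    [0,0.008,0],
    [0,0.0095,0],
    [0,0.011,0],
    [0,0.0125,0],
    [0,0.014,0]
  ],
  "turn": [
    [0,0,0],
    [0,0,0],
    [0,0,0],
    [0,0,0],
    [0,0,0],
    [0,0,0],
    [0,0,0],
    [0,0,0]
  ],
  "jaw": [0,0,0,0,0,0,0,0]
}}

```text
clock: 18.88
position: [0.5457, -0.1872, 0.0199]
tcp_rot: [0.183, 3.136, 0.004]
ft_force: [0.9, -5.3, -0.4]
width: 0.007
```

```bash
python3 - <<'E'
from corem import *
s,_=st(); print(np.round(S(s['position'])*1000,1), 'F along y',s['ft_force']@ey)
c=shot('top','t22.png')
cv2.imwrite('pics/t22z.png',cv2.resize(c['image'][160:210,195:305],None,fx=7,fy=7,interpolation=cv2.INTER_CUBIC)[:,:,::-1])
E
```

```text
t 18.88 p [ 0.5457 -0.1872  0.0199] x-yaw 173.32 zax [ 0.001  0.002 -1.   ] F [ 0.9 -5.3 -0.4] w 0.007 q [-0.43  0.24  1.54  0.    1.36 -1.88]
[-1.000e-01 -2.401e+02  1.990e+01] F along y -5.165931475804353
```

View pics/t22z.png

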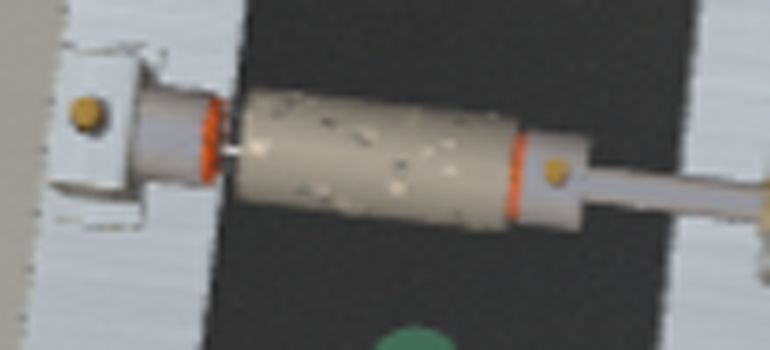

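Request:
{"op": "jog_arm", "data": {
  "xyz": [
    [0,0.001,0],
    [0,0.002,0],
    [0,0.003,0],
    [0,0.0037,0],
    [0,0.0044,0],
    [0,0.005,0],
    [0,0.0055,0],
    [0,0.006,0]
  ],
  "turn": [
    [0,0,0],
    [0,0,0],
    [0,0,0],
    [0,0,0],
    [0,0,0],
    [0,0,0],
    [0,0,0],
    [0,0,0]
  ],
  "jaw": [0,0,0,0,0,0,0,0]
}}

```text
clock: 19.6
position: [0.5465, -0.1808, 0.0198]
tcp_rot: [0.183, 3.136, 0.005]
ft_force: [0.2, -5.3, 0.0]
width: 0.004
```

```bash
python3 - <<'E'
from corem import *
s,_=st(); print(np.round(S(s['position'])*1000,1), 'F along y',s['ft_force']@ey)
c=shot('top','t23.png')
cv2.imwrite('pics/t23z.png',cv2.resize(c['image'][160:210,195:305],None,fx=7,fy=7,interpolation=cv2.INTER_CUBIC)[:,:,::-1])
E
```

```text
t 19.6 p [ 0.5465 -0.1808  0.0198] x-yaw 173.33 zax [ 0.001  0.003 -1.   ] F [ 0.2 -5.3  0. ] w 0.004 q [-0.42  0.24  1.55  0.    1.35 -1.87]
[-1.000e-01 -2.336e+02  1.980e+01] F along y -5.2024404184072095
```

View pics/t23z.png

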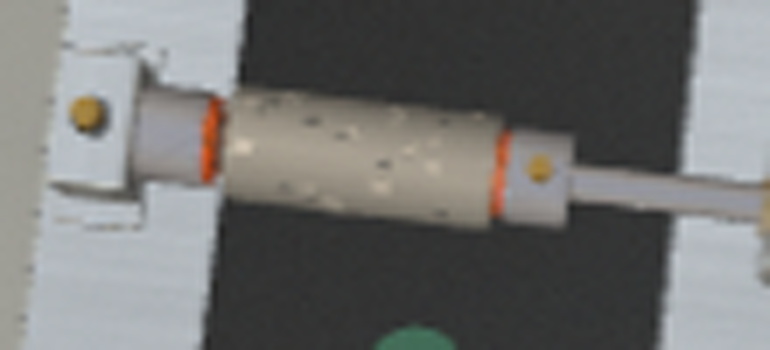

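Almost closed: about 1–3 mm is left near (220,140). Force is steady at 5.2 N. I'll creep and watch the force.

Request:
{"op": "jog_arm", "data": {
  "xyz": [
    [0,0.0003,0],
    [0,0.0006,0],
    [0,0.0009,0],
    [0,0.0011,0],
    [0,0.0013,0],
    [0,0.0015,0],
    [0,0.0017,0],
    [0,0.0018,0]
  ],
  "turn": [
    [0,0,0],
    [0,0,0],
    [0,0,0],
    [0,0,0],
    [0,0,0],
    [0,0,0],
    [0,0,0],
    [0,0,0]
  ],
  "jaw": [0,0,0,0,0,0,0,0]
}}

```text
clock: 20.32
position: [0.5467, -0.1789, 0.0199]
tcp_rot: [0.183, 3.136, 0.005]
ft_force: [0.2, -4.2, -0.3]
width: 0.003
```

```bash
python3 - <<'E'
from corem import *
s,_=st(); print(np.round(S(s['position'])*1000,2), 'F along y',s['ft_force']@ey)
E
```

```text
t 20.32 p [ 0.5467 -0.1789  0.0199] x-yaw 173.33 zax [ 0.001  0.003 -1.   ] F [ 0.2 -4.2 -0.3] w 0.003 q [-0.42  0.24  1.55  0.    1.35 -1.87]
[-7.000e-02 -2.317e+02  1.985e+01] F along y -4.183412070195208
```

Request:
{"op": "jog_arm", "data": {
  "xyz": [
    [0,0.0003,0],
    [0,0.0006,0],
    [0,0.0009,0],
    [0,0.0011,0],
    [0,0.0013,0],
    [0,0.0014,0],
    [0,0.0015,0],
    [0,0.0015,0]
  ],
  "turn": [
    [0,0,0],
    [0,0,0],
    [0,0,0],
    [0,0,0],
    [0,0,0],
    [0,0,0],
    [0,0,0],
    [0,0,0]
  ],
  "jaw": [0,0,0,0,0,0,0,0]
}}

```text
clock: 20.98
position: [0.5469, -0.1773, 0.0198]
tcp_rot: [0.183, 3.136, 0.005]
ft_force: [0.5, -4.3, -0.5]
width: 0.007
```

```bash
python3 - <<'E'
from corem import *
s,_=st(); print(np.round(S(s['position'])*1000,2), 'F along y',s['ft_force']@ey)
c=shot('top','t24.png')
cv2.imwrite('pics/t24z.png',cv2.resize(c['image'][160:210,195:305],None,fx=7,fy=7,interpolation=cv2.INTER_CUBIC)[:,:,::-1])
E
```

```text
t 20.98 p [ 0.5469 -0.1773  0.0198] x-yaw 173.33 zax [ 0.001  0.003 -1.   ] F [ 0.5 -4.3 -0.5] w 0.007 q [-0.41  0.24  1.55  0.    1.35 -1.87]
[-7.0000e-02 -2.3011e+02  1.9820e+01] F along y -4.16808329160658
```

View pics/t24z.png

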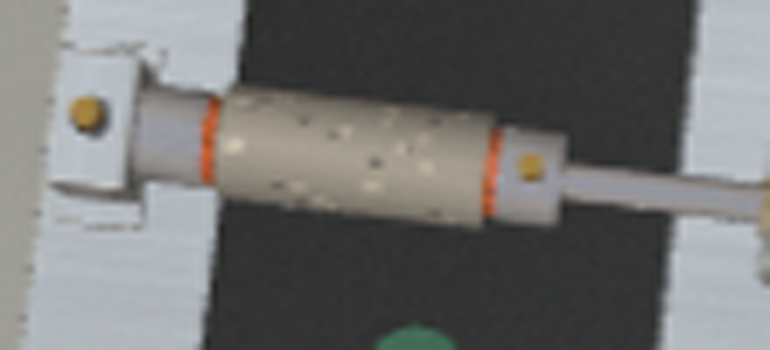

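Request:
{"op": "jog_arm", "data": {
  "xyz": [
    [0,0.0002,0],
    [0,0.0004,0],
    [0,0.0006,0],
    [0,0.0008,0],
    [0,0.0009,0],
    [0,0.001,0],
    [0,0.0011,0],
    [0,0.0012,0]
  ],
  "turn": [
    [0,0,0],
    [0,0,0],
    [0,0,0],
    [0,0,0],
    [0,0,0],
    [0,0,0],
    [0,0,0],
    [0,0,0]
  ],
  "jaw": [0,0,0,0,0,0,0,0]
}}

```text
clock: 21.7
position: [0.547, -0.1762, 0.0198]
tcp_rot: [0.183, 3.136, 0.005]
ft_force: [-0.1, -5.1, 0.2]
width: 0.003
```

```bash
python3 - <<'E'
from corem import *
s,_=st(); print(np.round(S(s['position'])*1000,2), 'F along y',s['ft_force']@ey)
E
```

```text
t 21.7 p [ 0.547  -0.1762  0.0198] x-yaw 173.33 zax [ 0.001  0.003 -1.   ] F [-0.1 -5.1  0.2] w 0.003 q [-0.41  0.24  1.55  0.    1.35 -1.87]
[-1.0000e-01 -2.2893e+02  1.9830e+01] F along y -5.08634372213208
```

Request:
{"op": "jog_arm", "data": {
  "xyz": [
    [0,0.0002,0],
    [0,0.0003,0],
    [0,0.0005,0],
    [0,0.0006,0],
    [0,0.0007,0],
    [0,0.0008,0],
    [0,0.0009,0],
    [0,0.001,0]
  ],
  "turn": [
    [0,0,0],
    [0,0,0],
    [0,0,0],
    [0,0,0],
    [0,0,0],
    [0,0,0],
    [0,0,0],
    [0,0,0]
  ],
  "jaw": [0,0,0,0,0,0,0,0]
}}

```text
clock: 22.37
position: [0.5471, -0.1757, 0.0199]
tcp_rot: [0.183, 3.136, 0.003]
ft_force: [0.4, -5.5, -0.3]
width: 0.005
```

```bash
python3 - <<'E'
from corem import *
s,_=st(); print(np.round(S(s['position'])*1000,2), 'F along y',s['ft_force']@ey)
E
```

```text
t 22.37 p [ 0.5471 -0.1757  0.0199] x-yaw 173.32 zax [ 0.001  0.002 -1.   ] F [ 0.4 -5.5 -0.3] w 0.005 q [-0.41  0.24  1.55  0.    1.35 -1.87]
[-7.000e-02 -2.285e+02  1.987e+01] F along y -5.406690343177952
```

Request:
{"op": "jog_arm", "data": {
  "xyz": [
    [0,0.0003,0],
    [0,0.0005,0],
    [0,0.0007,0],
    [0,0.0009,0],
    [0,0.001,0],
    [0,0.0011,0],
    [0,0.0012,0],
    [0,0.0012,0]
  ],
  "turn": [
    [0,0,0],
    [0,0,0],
    [0,0,0],
    [0,0,0],
    [0,0,0],
    [0,0,0],
    [0,0,0],
    [0,0,0]
  ],
  "jaw": [0,0,0,0,0,0,0,0]
}}

```text
clock: 23.03
position: [0.5471, -0.1758, 0.0199]
tcp_rot: [0.183, 3.136, -0.0]
ft_force: [-0.1, -7.7, -0.7]
width: 0.002
```

```bash
python3 - <<'E'
from corem import *
s,_=st(); print(np.round(S(s['position'])*1000,2), 'F along y',s['ft_force']@ey)
c=shot('top','t25.png')
cv2.imwrite('pics/t25z.png',cv2.resize(c['image'][160:210,195:305],None,fx=7,fy=7,interpolation=cv2.INTER_CUBIC)[:,:,::-1])
E
```

```text
t 23.03 p [ 0.5471 -0.1758  0.0199] x-yaw 173.31 zax [ 0.001 -0.    -1.   ] F [-0.1 -7.7 -0.7] w 0.002 q [-0.41  0.24  1.55 -0.    1.35 -1.86]
[-5.0000e-02 -2.2859e+02  1.9910e+01] F along y -7.648829967958244
```

View pics/t25z.png

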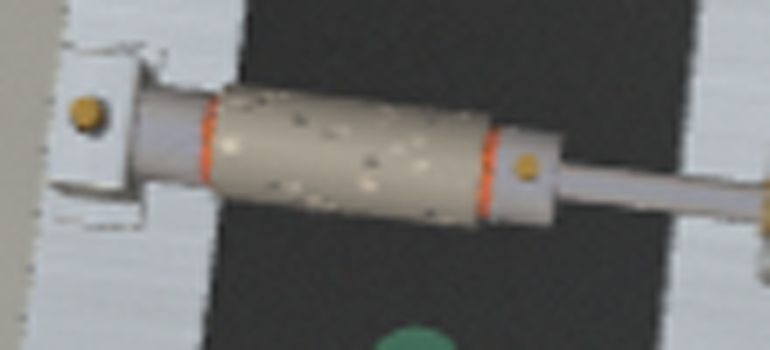

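The tip stopped at y −228.5 despite a further 1.2 mm commanded, and the force rose from 5.2 to 7.7 N: both faces are seated, and the top view shows no gap. I'll back away gently.

Request:
{"op": "jog_arm", "data": {
  "xyz": [
    [0,-0.001,0],
    [0,-0.003,0],
    [0,-0.008,0],
    [0,-0.016,0],
    [0,-0.026,0],
    [0,-0.034,-0.005],
    [0,-0.036,-0.025],
    [0,-0.036,-0.055]
  ],
  "turn": [
    [0,0,0],
    [0,0,0],
    [0,0,0],
    [0,0,0],
    [0,0,0],
    [0,0,0],
    [0,0,0],
    [0,0,0]
  ],
  "jaw": [0,0,0,0,0,0,0,0]
}}

```text
clock: 23.75
position: [0.5401, -0.2118, 0.0721]
tcp_rot: [-0.186, -3.129, -0.005]
ft_force: [1.0, 0.5, -0.2]
width: 0.006
```

```bash
python3 - <<'E'
from corem import *
plan(W(.09,.02,.19),173.3)
E
```

```text
t 23.75 p [ 0.5401 -0.2118  0.0721] x-yaw 173.21 zax [-0.007  0.003 -1.   ] F [ 1.   0.5 -0.2] w 0.006 q [-0.47  0.21  1.47  0.    1.47 -1.92]
shift [-0.0915  0.2855 -0.1178] turn [ 0.15 -0.4  -0.09]
```

Now up and back over the stand at a safe height, to inspect.

Request:
{"op": "jog_arm", "data": {
  "xyz": [
    [0,0,-0.035],
    [0,0,-0.07],
    [-0.01,0.02,-0.1],
    [-0.025,0.055,-0.115],
    [-0.04,0.095,-0.118],
    [-0.055,0.135,-0.118],
    [-0.07,0.175,-0.118],
    [-0.085,0.21,-0.118]
  ],
  "turn": [
    [0,0,0],
    [0,0,0],
    [0,0,0],
    [0,0,0],
    [0,0,0],
    [0,0,0],
    [0,0,0],
    [0,0,0]
  ],
  "jaw": [0,0,0,0,0,0,0,0]
}}

```text
clock: 24.42
position: [0.6508, -0.0126, 0.191]
tcp_rot: [-0.187, -3.13, -0.005]
ft_force: [0.5, -0.6, 0.1]
width: 0.006
```

Request:
{"op": "jog_arm", "data": {
  "xyz": [
    [-0.005,0.03,0],
    [-0.01,0.06,0],
    [-0.01,0.075,0],
    [-0.01,0.075,0],
    [-0.01,0.075,0],
    [-0.01,0.075,0],
    [-0.01,0.075,0],
    [-0.01,0.075,0]
  ],
  "turn": [
    [0,0,0],
    [0,0,0],
    [0,0,0],
    [0,0,0],
    [0,0,0],
    [0,0,0],
    [0,0,0],
    [0,0,0]
  ],
  "jaw": [0,0,0,0,0,0,0,0]
}}

```text
clock: 25.08
position: [0.6695, 0.0586, 0.1915]
tcp_rot: [-0.191, -3.13, -0.005]
ft_force: [-0.6, -0.1, 0.3]
width: 0.004
```

```bash
python3 - <<'E'
from corem import *
st(); c=shot('wrist','w26.png'); shot('top','t26.png')
E
```

```text
t 25.08 p [0.6695 0.0586 0.1915] x-yaw 173.03 zax [-0.005  0.003 -1.   ] F [-0.6 -0.1  0.3] w 0.004 q [ 0.    0.37  1.04  0.    1.74 -1.45]
```

View pics/w26.png

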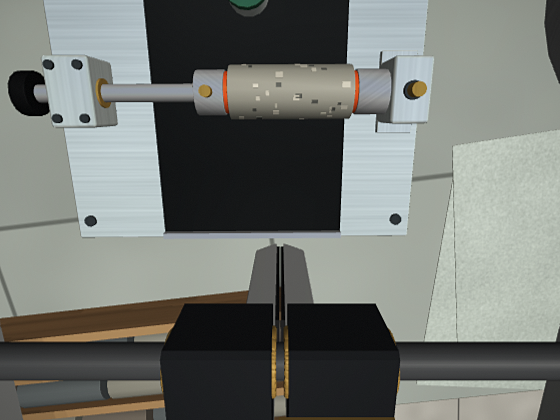

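View pics/t26.png

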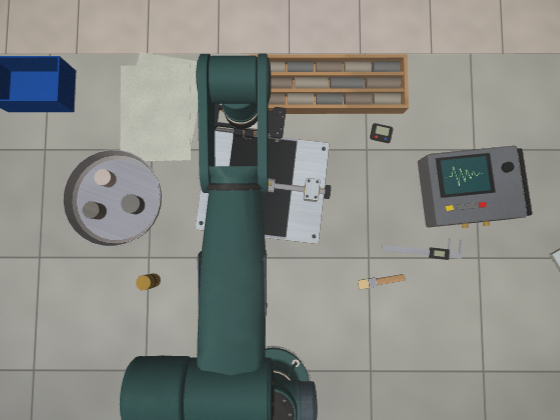

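The wrist view shows the core at u 227–355, v 64–119, flush against both orange faces, with the rest of the scene unchanged. A last numeric check:

```bash
python3 - <<'E'
from corem import *
axis('w26.png',(240,265,290,315,340),100)
c=ld('w26.png'); cv2.imwrite('pics/w26z.png',cv2.resize(c['image'][45:140,180:420],None,fx=3.3,fy=3.3,interpolation=cv2.INTER_CUBIC)[:,:,::-1])
# transducer axes from silhouettes of ram cyl (r~20) and fixed
V=c['image'].max(2)
P0=onz(c,227,95,.055);P1=onz(c,355,93,.055);print(np.round(S(P0)*1000,1),np.round(S(P1)*1000,1))
# mat corner refs for the line position: mat/plate edge at x=+145 strip
for u in (170,335): print('strip',u,V[222:245,u].tolist())
E
```

```text
240 [ 63.7 118.9] x -0.13 y~ -14.8 free x,z [-0.2 38.5]
265 [ 63.4 118.2] x -0.44 y~ 7.1 free x,z [-0.6 35.7]
290 [ 63.4 118.2] x -0.35 y~ 28.9 free x,z [-0.5 36.3]
315 [ 63.3 117.9] x -0.38 y~ 50.8 free x,z [-0.6 34.7]
340 [ 63.2 117.8] x -0.31 y~ 72.7 free x,z [-0.5 35.2]
slope rad -0.0014 x at y=-4.5: -0.27
[  3.2 -26.3  55. ] [ 2.1 85.9 55. ]
strip 170 [19, 22, 20, 21, 21, 22, 22, 20, 15, 54, 69, 133, 168, 172, 169, 169, 168, 167, 169, 169, 169, 169, 168]
strip 335 [23, 23, 23, 23, 22, 21, 21, 16, 54, 74, 111, 166, 177, 174, 174, 172, 173, 173, 173, 173, 174, 173, 173]
```

View pics/w26z.png

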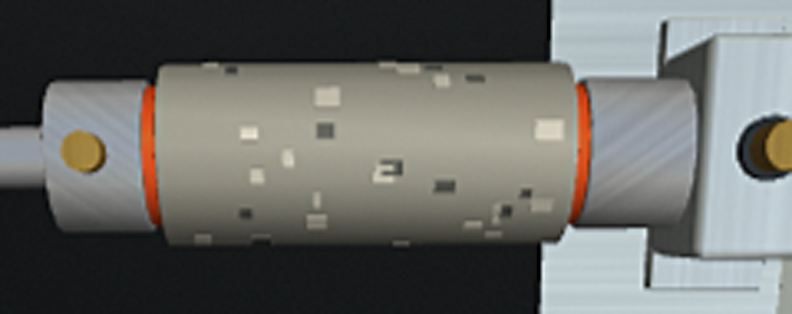

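The core sits at x = −0.3 ± 0.2 mm, is parallel within 0.0014 rad, and is flush with both faces (y −26 to +86). The arm is clear, so I'm handing in.

```bash
python3 -c "
from h import *
st(); print(ctrl.hand_in())"
```

```text
t 25.18 p [0.6695 0.0592 0.1914] x-yaw 173.06 zax [-0.005  0.003 -1.   ] F [-0.4  0.   0. ] w 0.004 q [ 0.    0.37  1.04  0.    1.74 -1.45]
the job is handed in; nothing more can be done
None
```

The core is on the white line and closed between the two transducer faces. I handed the job in at 25.2 s, with the arm clear of everything.

**Rolling:** I rolled the core with both fingertips from the far side. It overshot the line by 2.7 mm, then sat 1.9 mm short after a nudge back, and a slow final push put it on the line. Just before closing it was 0.1 mm from the line.

**Closing:** I pushed the knob with the shut fingers at about 5 N. The ram then stopped, and the force rose to 7.7 N with no further movement.

**Last checks:**
- **Position:** the core axis was at x = −0.3 mm and parallel to the line within about 0.001 rad. The line itself was hidden under the core, so I measured this against the earlier fit of the line.
- **Contact:** both orange faces looked flush with the core ends. From the image its ends were at y ≈ −26 and +86 mm, against −25 and +85 expected.
- **Other objects:** the small objects I could see in the top view had not visibly moved. The arm hid the tin there, but the wrist view showed part of it and I saw no change.

**Disagreements:**
- **Finger length:** the fingertips were about 11 mm above the reported TCP, not 22 mm below it as `ctrl.nose_length` says. My first push therefore passed just over the top of the core. No contact force showed; at most it turned the core by about 0.02 rad.
- **Core height:** the height fitted from the core's outline in the last image was about 36 mm rather than 39 mm. The first image from high up gave the same shortfall, while most close-up views gave 39–41 mm.

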